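Load the setting mandrel under the bench gauge's sprung guard

ROBOT

A 6-joint arm with a two-finger parallel gripper is mounted at the origin on a cart in front of the work surface, level with it; the furniture and walls round the work are solid. World frame = base frame: x ahead of the robot, y to its left, z up, the work surface at z = 0. Lengths are in m, angles in rad, forces in N, time in s.
With the tool pointing down it reaches from about 0.25 to 0.775 m from the base axis. Payload 4 kg.
Tool frame: the origin (TCP) lies at the very end of the fingers, on their centre line; the grasp point (between the pads) lies 19 mm behind it; z points along the fingers, y is the line along which they close (so a half turn about z gives the same grasp; the last joint's range is limited). The gripper opens to 94 mm and grips with 3 to 60 N. Pads are 16 mm wide; open, the fingers measure 119 mm over their backs; the gripper's body (75 mm by 177 mm) begins 78 mm behind the grasp point.
Start: joints at [-1.237, 0.087, 1.371, -0, 1.684, -0.103], TCP at [0.233, -0.498, 0.181] pointing down, gripper open.
Joint ranges: [-3.1, 3.1], [-0.76, 2.03], [0.27, 2.55], [-1.08, 4.22], [0.17, 2.65], [-2.57, 2.57]. Speed limits (rad/s): [2.79, 2.79, 3.14, 3.14, 3.14, 3.14].

INTERFACE

Orientations are given as [roll, pitch, yaw] about the fixed x, y, z axes, in that order (R = Rz(yaw) Ry(pitch) Rx(roll)).
In Python, from bench import robot, vision gives the robot as it stands.
- The arm moves only by the shell command python3 -m crank 'ROWS'. ROWS is JSON, a list of rows, each a list of 3 entries, a list of its own where there are three numbers: the closure, from 0 (fully open) to 1 (shut), then the shift along the tool's x, y, z in m, then the turn, a rotation vector about the tool's x, y, z in degrees. A call has 1 to 8 rows; each row shifts and turns the commanded pose from where the row before left it, along the tool's axes as they then stand; what a row does not reach is not made up. A row lasts 1/10 s, in which the tool goes at most 50 mm and 8.59 degrees, less where a joint would pass 70% of its speed; a pose out of reach is approached as far as the arm can. A call with a gripper value outside its range is refused whole. The fingers move at their own pace and stop on an object; the grip force is fixed at half the most. Time passes only in rows, so rows that do not move let the fingers close. It gives the time, the measured TCP pose, the force, the opening and the grip force at its end, in the units of the state.
- robot.get_obs(): the state, without advancing time (a new reading comes with each control period).
- vision.snapshot(name): name is "scene" or "top"; returns a dict with "color" (420x560x3 uint8, red, green, blue), "z_map" (420x560 float32, m along the optical axis (not along the pixel's ray), 0 where there is no reading), "fx", "fy", "cx", "cy" (pixels), "R" (3x3) and "t" (3): a world point X has camera coordinates R X + t. Camera axes: x right, y down, z forward; pixel columns grow to the right and rows downward; lengths in m; the calibration is good to about 2 mm. A picture is of the moment at which its call begins.
- robot.close_job(): hands the job in; it is judged then, once.
The state is a dict: "time": time; "joint_positions": joint angles; "qvel": joint speeds; "joint_torque": joint torques, N m; "tool_pos": TCP position; "ee_rot": TCP orientation; "wrist_force": force on the tool from outside, world axes, zero at the start; "wrist_torque": the same for the moment, N m; "width": finger opening in m; "finger_force": force on a finger pad.
Only numpy, scipy, OpenCV 4.12 (cv2) and the standard library are available. Lean on these libraries where they do the work, as an engineer would, in place of code of your own. Each camera call takes 0.05 s, during which the arm holds its last target. There are 200 camera calls.

TASK

Load the setting mandrel into the bench gauge for mastering: pass its round nose in under the sprung guard and, holding the guard open with bar and hand, slide it nose first into the bore of the floating head until its scribed ring is level with the mouth of the bore, feeling for the bore and never forcing it. Let go of it there and draw the hand away so that the guard swings fully shut over it; leave the other things on the desk where they are.

Things in the scene. Friction and masses are not known exactly. Their poses are not given: they have to be found in the camera images.
- mandrel: Setting mandrel to load, lying loose on the desk: ground steel bar 145 mm long, 0.14 to 0.26 kg; front 105 mm round, 30 mm diameter; rear 40 mm a square tail, 30 x 30 mm. A dark line 2 mm wide, the scribed ring, runs round it 45 mm behind the nose. Origin: on the axis in the ring's plane, 15 mm above the desk as it lies. x: along the bar to the nose. Centre of mass about x = -31 mm.
- mandrel_nose (a point): Centre of the mandrel's nose face, on its axis, 45 mm ahead of the ring. The nose tapers over its last 6 mm to 25 mm diameter. Ground and easily bruised: pressing it on the gauge with more than about 40 N is forcing it.
- mandrel_grip (a point): Middle of the mandrel's square tail, on its axis, 80 mm behind the ring; the tail end is 20 mm farther. The place to grip it: flats 30 mm apart.
- gauge: The bench gauge, fixed. Origin under the middle of its grey cast body, x along the bore, y left, z up. Body 222 x 118 mm (foot 236 x 124 mm), top at z = 54 mm. On it the aluminium head: x = 20 to 85 mm, 74 mm wide, top z = 122 mm, with a brass plunger cap to 126 mm. A steel roller 58 mm wide at x = -20 mm (top z = 79 mm) carries the bar's tail.
- bore_mouth (a point): Middle position of the bore's mouth, in the front face of the head (x = 20, z = 95 mm in the gauge's frame); its x points into the bore, y left, z up. The head floats on cross rails: it may stand up to 10 mm to either side (+-y) of this point, not reported; look or feel. It stays where it stands but gives way to 3 N sideways, so the bar's nose, once in the mouth (within some 4 mm), centres it.
- bore_plunger (a point): Point in the bore's roof 32 mm behind the middle mouth position. The bore: level, 31.6 mm diameter, 1.5 mm chamfer, 65 mm through the head, no stop. Here a sprung plunger stands 3 mm into it: it presses the bar down (it lies about 1 mm low) and drags with 4 to 9 N, so the bar stays where it is left; overcoming it may shift the bar in a weak grip.
- guard_pivot (a point): Middle of the guard's pivot axis (along the gauge's y), low on the  x = -55, z = 25 mm in the gauge's frame.
- guard_edge (a point): Middle of the guard's lower edge, a rolled bead 8 mm thick and 126 mm wide; moves with the guard on a radius of 103 mm. Shut: x = -122, z = 103 mm in the gauge's frame, 8 mm above the bore's axis: a bar at bore height strikes it, a bar with its axis at z = 75 to 82 mm passes below it (body top 54 mm).
- guard (a joint): Sprung guard, rad: 0 shut, growing as its edge swings up and towards the head, stop at 1.1. A clear shield on two side arms (123 mm clear between them), standing before the bore up to z = 145 mm. It shuts itself with 0.2 to 0.35 N m (2 to 3.5 N at its edge). Lifted or pushed by bar or fingers it gives way, rides on the bar, then leans on the front of the fingers (about 0.8 rad at the end). Shut, it clears a loaded bar by 8 mm.
- plug_gauge: Bystander: steel double-ended plug gauge, 102 mm long, 24 mm thick, lying near the mandrel; origin under its middle.
- micrometer: Bystander: outside micrometer lying flat, 135 x 43 x 15 mm, long axis its y; origin under its middle.
- ring_gauge: Bystander: setting ring with a dark rim, 59 mm across, 18 mm high; origin under its middle.
- v_block: Bystander: ground steel V-block, 72 x 48 x 60 mm high; origin under its middle.
- mouse: Bystander: black computer mouse, 108 x 60 x 34 mm; origin under its middle.
- dial_indicator: Bystander: dial indicator lying on its back, 109 x 58 x 24 mm, at the left front; origin under it.
- oil_bottle: Bystander: small squeeze bottle with a nozzle, 53 mm across, 139 mm high; origin under its middle.

How it is judged:
On the way, in this order (a step that is already met when the one before it is completed fails the run):
1. the mandrel's nose is in the bore's mouth, with the guard held open (x of mandrel_nose in the frame of bore_mouth above 0.006 m and value of joint guard above 0.06 rad and angle between the x axis of mandrel and the x axis of bore_mouth, either way round below 0.06 rad and y of mandrel in the frame of bore_mouth between -0.013 and 0.013 m and z of mandrel in the frame of bore_mouth between -0.005 and 0.005 m), for 0.05 s.
2. the scribed ring is level with the mouth of the bore (within 3.5 mm), the guard still held open (x of mandrel in the frame of bore_mouth between -0.0035 and 0.0035 m and value of joint guard above 0.06 rad), for 0.2 s.
At the end, for the whole second after the job is handed in: Mandrel at rest in the bore: ring within 3.5 mm of the plane of the mouth, axis within 5 mm in height, 13 mm sideways (the head floats) and 0.06 rad of bore_mouth's x; guard shut (under 0.04 rad) and still; the seven bystanders within 30 mm of where they stood (x of mandrel in the frame of bore_mouth between -0.0035 and 0.0035 m and angle between the x axis of mandrel and the x axis of bore_mouth, either way round below 0.06 rad and y of mandrel in the frame of bore_mouth between -0.013 and 0.013 m and z of mandrel in the frame of bore_mouth between -0.005 and 0.005 m and value of joint guard below 0.04 rad and velocity of joint guard below 0.1 rad/s and linear speed of mandrel below 0.02 m/s and distance of each of plug_gauge, micrometer, ring_gauge, v_block, mouse, oil_bottle, dial_indicator from where it was at the start of the episode below 0.03 m); the robot touches nothing.
It fails at once if the mandrel is forced: pressed on the gauge or its head with over 45 N (contact force between mandrel and gauge above 45 N).
It fails at once if a bystander is pushed more than 30 mm (distance of any of plug_gauge, micrometer, ring_gauge, v_block, mouse, oil_bottle, dial_indicator from where it was at the start of the episode above 0.03 m).
It also fails if it takes over 58 s, if anything falls off the work surface, if the arm or the gripper's body presses on something with over 40 N, if the wrist force passes 120 N, or if a joint passes its speed limit or range.

## Working session

There is one attempt and no reset: what is moved stays moved. The work goes in short steps, Python scripts to look and compute and a shell command to move; the robot and the scene stay as the last step left them, time stands still between calls to the robot, and variables do not carry over. Pictures are saved under pics/ and viewed, at most 13 in all, crops included, and the job is handed in when it is done.

```bash
mkdir -p pics; cat > h.py <<'E'
import numpy as np, cv2
from bench import robot, vision
def pts(s):
    z=s["z_map"]; v,u=np.mgrid[:z.shape[0],:z.shape[1]]
    c=np.stack([(u-s["cx"])/s["fx"]*z,(v-s["cy"])/s["fy"]*z,z],-1)
    P=(c-np.array(s["t"]))@np.array(s["R"])
    P[z<=0]=np.nan
    return P
def save(s,n,box=None,k=1):
    im=s["color"][...,::-1]
    if box: im=im[box[1]:box[3],box[0]:box[2]]
    cv2.imwrite(n,cv2.resize(im,None,fx=k,fy=k,interpolation=cv2.INTER_CUBIC))
E
python3 - <<'E'
from h import *
for n in("scene","top"):
    s=vision.snapshot(n); save(s,f"pics/{n}0.png"); np.savez(f"{n}0.npz",**s)
    print(n,s["fx"],-np.array(s["R"]).T@s["t"], np.round(s["R"],2).tolist())
print(robot.get_obs())
E
```

```text
scene 473.3435421161787 [ 0.50924924 -0.77882709  1.28356562] [[1.0, -0.05, 0.01], [-0.04, -0.83, -0.55], [0.03, 0.55, -0.83]]
top 432.2399767611746 [0.39245445 0.01787803 1.11633633] [[-0.02, -1.0, 0.01], [-0.99, 0.02, -0.13], [0.13, -0.02, -0.99]]
{'time': 0.1, 'joint_positions': array([-1.23710691e+00,  8.78986071e-02,  1.37204537e+00, -4.42841391e-07,
        1.68362299e+00, -1.03116305e-01]), 'qvel': array([-0.00118392, -0.00126126, -0.00329508,  0.00027632, -0.00087851,
       -0.00051103]), 'joint_torque': array([ 1.93616463e-03, -3.41249728e+01, -3.03303087e+01,  7.19591556e-02,
        3.03940137e-02, -9.09046389e-05]), 'tool_pos': array([ 0.23248896, -0.49786141,  0.17974101]), 'ee_rot': array([-3.13962878e+00, -2.02785846e-04,  4.36805477e-01]), 'wrist_force': array([-0.45410224,  0.02776952,  0.68911208]), 'wrist_torque': array([-0.00691984, -0.03781728, -0.04786818]), 'finger_force': 0.0, 'width': 0.09431695157510035}
```

View pics/scene0.png

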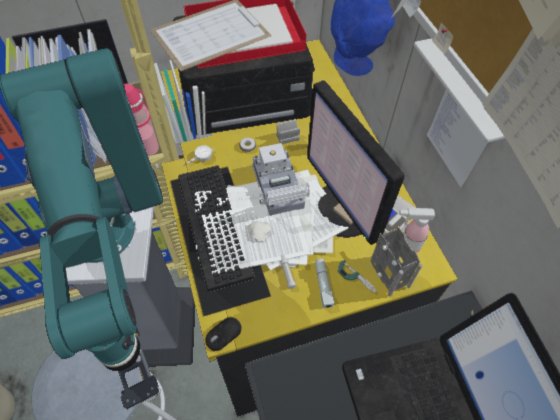

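View pics/top0.png

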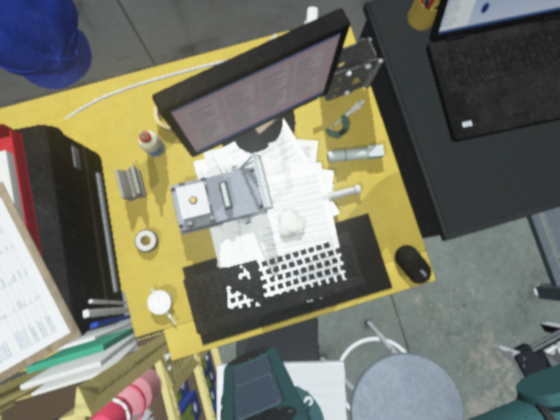

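The top view shows the gauge at about (220,200), with its head to the left (+y) and the guard to the right. The mandrel candidates are at (355,153) and (345,190). I'll crop in on those and measure.

```bash
python3 - <<'E'
from h import *
s=dict(np.load("top0.npz")); P=pts(s)
a=s["color"][130:250,160:400,::-1]
b=dict(np.load("scene0.npz"))["color"][135:315,230:380,::-1]
a=cv2.resize(a,(780,390),interpolation=3)
cv2.imwrite("pics/ctop.png",a); cv2.imwrite("pics/cscene.png",cv2.resize(b,(500,600),interpolation=3))
for u,v in [(335,155),(345,154),(355,153),(365,152),(378,151),(330,192),(345,190),(355,188),(193,201),(210,197),(180,203),(225,195),(262,185),(130,182),(148,140),(146,240),(340,125),(412,262)]: print(u,v,np.round(P[v,u],3))
E
```

```text
335 155 [ 0.671 -0.154  0.033]
345 154 [ 0.675 -0.181  0.027]
355 153 [ 0.676 -0.207  0.03 ]
365 152 [ 0.679 -0.233  0.028]
378 151 [ 0.68  -0.266  0.031]
330 192 [ 0.577 -0.139  0.02 ]
345 190 [ 0.582 -0.178  0.02 ]
355 188 [ 0.586 -0.204  0.023]
193 201 [0.545 0.194 0.128]
210 197 [0.565 0.164 0.059]
180 203 [0.542 0.224 0.123]
225 195 [0.565 0.124 0.083]
262 185 [0.576 0.034 0.142]
130 182 [0.612 0.37  0.033]
148 140 [0.7   0.306 0.101]
146 240 [ 0.466  0.338 -0.005]
340 125 [ 0.763 -0.177 -0.002]
412 262 [ 0.393 -0.336  0.032]
```

View pics/ctop.png

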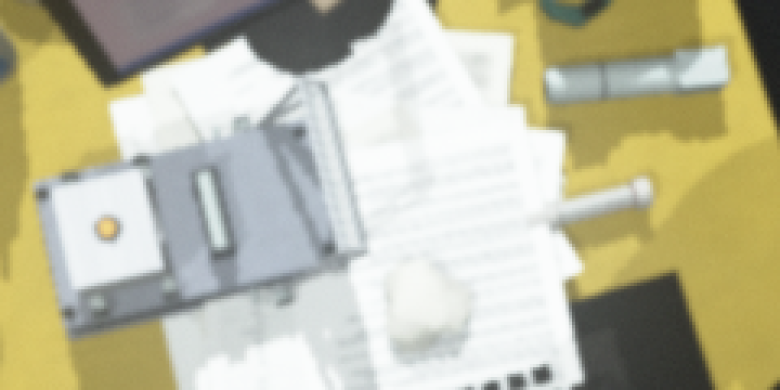

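View pics/cscene.png

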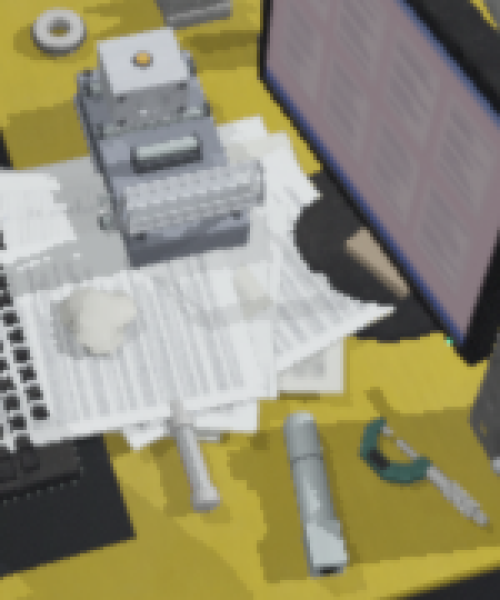

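The mandrel lies at top-view pixel (355,153). Its ring is near (345.5,154.6) and the nose points left, toward the gauge. Next I measure both bodies and the clearances.

```bash
python3 - <<'E'
from h import *
def rect(Q):
    r=cv2.minAreaRect((Q[:,:2]*1000).astype(np.float32)); return np.round(r[0],1),np.round(r[1],1),round(r[2],1)
for n in("top","scene"):
    s=dict(np.load(n+"0.npz")); P=pts(s); x,y,z=P[...,0],P[...,1],P[...,2]
    C=s["color"].astype(int)
    hsv=cv2.cvtColor(s["color"],cv2.COLOR_RGB2HSV)
    def comp(m):
        k,l,st,_=cv2.connectedComponentsWithStats(m.astype(np.uint8)); return l==1+np.argmax(st[1:,4])
    m=comp((x>.63)&(x<.72)&(y>-.32)&(y<-.1)&(z>.012)&(z<.045))
    Q=P[m]; c=Q.mean(0); w=np.linalg.svd(Q[:,:2]-c[:2],full_matrices=0)[2][0]; w*=np.sign(w[1])
    t=(Q[:,:2]-c[:2])@w
    print(n,"mandrel",rect(Q),"z",np.percentile(Q[:,2],[50,90]),"yaw",np.degrees(np.arctan2(w[1],w[0])),"tail",c[:2]+w*t.min(),"nose",c[:2]+w*t.max(),t.max()-t.min())
    # ring: dark samples along axis
    g=C[m].sum(1); b=np.round(t/0.004).astype(int)
    print("dark",[(i*4,int(np.median(g[b==i]))) for i in range(-20,20) if (b==i).sum()>1])
    h=comp((x>.45)&(x<.65)&(y>.1)&(y<.3)&(z>.112)&(z<.135)); print("headtop",rect(P[h]),np.median(z[h]))
    bo=comp((x>.45)&(x<.68)&(y>-.02)&(y<.3)&(z>.045)&(z<.062)); print("body",rect(P[bo]),np.median(z[bo]))
    ro=(x>.5)&(x<.62)&(y>.08)&(y<.15)&(z>.068)&(z<.09); print("roller",rect(P[ro]))
    cap=h&(hsv[...,1]>90); print("cap",P[cap].mean(0) if cap.any() else 0,cap.sum())
    gd=comp((x>.45)&(x<.7)&(y>-.05)&(y<.08)&(z>.095)&(z<.16)); print("guard",rect(P[gd]),z[gd].min(),z[gd].max())
    tall=(x>.5)&(x<.95)&(z>.08)
    for a in np.arange(-.4,.35,.05):
        k=tall&(y>a)&(y<=a+.05)&(z<.6)
        if k.any(): print("  tall y",round(a,2),"xmin",x[k].min().round(3),"at z",z[k][x[k].argmin()].round(3))
E
```

```text
top mandrel (array([ 677.3, -208.3]), array([ 31.4, 145.1]), 5.0) z [0.02748667 0.0311245 ] yaw 94.95293485820422 tail [ 0.68194761 -0.28073815] nose [ 0.66942255 -0.13620871] 0.14507114001585786
dark [(-72, 620), (-68, 665), (-64, 685), (-60, 685), (-56, 685), (-52, 666), (-48, 639), (-44, 605), (-40, 540), (-36, 539), (-32, 490), (-28, 465), (-24, 535), (-20, 537), (-16, 576), (-12, 529), (-8, 486), (-4, 522), (0, 500), (4, 513), (8, 492), (12, 501), (16, 482), (20, 506), (24, 460), (28, 421), (32, 486), (36, 494), (40, 500), (44, 504), (48, 484), (52, 516), (56, 514), (60, 538), (64, 579), (68, 608), (72, 495)]
headtop (array([547.5, 194.9]), array([74.5, 66.7]), 12.4) 0.12376149747427312
body (array([561.4, 148.3]), array([128.3, 215.7]), 12.7) 0.056124101816746624
roller (array([566.9, 125.7]), array([66.2, 18.9]), 13.2)
cap [0.54787612 0.19459017 0.12837863] 18
guard (array([585.2,  42.8]), array([128.9,  41.6]), 12.4) 0.09691047956514298 0.1526109864755216
  tall y -0.3 xmin 0.859 at z 0.103
  tall y -0.25 xmin 0.848 at z 0.15
  tall y -0.2 xmin 0.831 at z 0.157
  tall y -0.15
[... 1082 characters left out ...]
.1, 167.7]), 12.6) 0.0562679374188321
roller (array([551.6, 125.7]), array([35.9, 97.6]), 82.7)
cap [0.54781847 0.19421006 0.12772385] 10
guard (array([586.3,  37.1]), array([130.6,  41.1]), 9.0) 0.09759020355172114 0.15250822559465324
  tall y -0.3 xmin 0.859 at z 0.114
  tall y -0.25 xmin 0.848 at z 0.107
  tall y -0.2 xmin 0.83 at z 0.142
  tall y -0.15 xmin 0.796 at z 0.397
  tall y -0.1 xmin 0.774 at z 0.402
  tall y -0.05 xmin 0.751 at z 0.395
  tall y -0.0 xmin 0.518 at z 0.081
  tall y 0.05 xmin 0.518 at z 0.08
  tall y 0.1 xmin 0.534 at z 0.081
  tall y 0.15 xmin 0.51 at z 0.082
  tall y 0.2 xmin 0.505 at z 0.088
  tall y 0.25 xmin 0.936 at z 0.538
  tall y 0.3 xmin 0.782 at z 0.441
```

```bash
cat >> h.py <<'E'
from scipy.spatial.transform import Rotation as Ro
G=np.array([0.5626,0.145]); GY=np.radians(102.6)
U=np.array([np.cos(GY),np.sin(GY)]); V=np.array([-U[1],U[0]])
def gauge(x,y): return G+x*U+y*V
def delta(p,yaw,pitch=0.0):
    o=robot.get_obs(); R=Ro.from_euler('xyz',o["ee_rot"]); T=Ro.from_euler('xyz',[np.pi,pitch,yaw])
    print("pos",np.round(o["tool_pos"],4),"rpy",np.round(o["ee_rot"],4),"F",np.round(o["wrist_force"],1),"w",round(o["width"],4),"f",round(o["finger_force"],1),"t",round(o["time"],2))
    d=np.array(p)-o["tool_pos"]
    print("mm now",np.round(R.inv().apply(d)*1e3,1),"mm after turn",np.round(T.inv().apply(d)*1e3,1),"rot deg",np.round(np.degrees((R.inv()*T).as_rotvec()),2))
    q=o["tool_pos"][:2]-G; print("tip in gauge mm",np.round([q@U*1e3,q@V*1e3,o["tool_pos"][2]*1e3],1))
E
python3 -m crank '[[0.2,[0,0,0],[0,0,-8.5]],[0.2,[0,0,0],[0,0,-8.5]],[0.2,[0,0,0],[0,0,-8.5]],[0.2,[0,0,0],[0,0,-8.5]],[0.2,[0,0,0],[0,0,-8.5]],[0.2,[0,0,0],[0,0,-8.5]],[0.2,[0,0,0],[0,0,-8.5]],[0.2,[0,0,0],[0,0,-8.5]]]'
python3 -m crank '[[0.2,[0.015,0.036,0],[0,0,-2]],[0.2,[0.015,0.036,0],[0,0,0]],[0.2,[0.015,0.036,0],[0,0,0]],[0.2,[0.015,0.036,0],[0,0,0]],[0.2,[0.015,0.036,0],[0,0,0]],[0.2,[0.015,0.036,0],[0,0,0]],[0.2,[0.015,0.036,0],[0,0,0]],[0.2,[0.015,0.036,0],[0,0,0]]]'
python3 -c "
from h import *
delta([0.6815,-0.261,0.1],np.radians(95))"
```

```text
time: 0.9
tool_pos: [0.2325, -0.498, 0.1801]
ee_rot: [-3.141, -0.001, 1.63]
wrist_force: [-0.5, 0.1, 0.5]
width: 0.0756
finger_force: 0.0
time: 1.7
tool_pos: [0.5107, -0.3537, 0.1801]
ee_rot: [-3.141, -0.001, 1.659]
wrist_force: [0.0, -0.2, -0.1]
width: 0.0752
finger_force: 0.0
pos [ 0.5107 -0.3537  0.1801] rpy [-3.1407e+00 -7.0000e-04  1.6586e+00] F [ 0.  -0.2 -0.1] w 0.0752 f 0.0 t 1.7
mm now [ 77.3 178.3  79.9] mm after turn [ 77.4 178.2  80.1] rot deg [-0.05 -0.04  0.03]
tip in gauge mm [-475.3  159.4  180.1]
```

```bash
python3 -m crank '[[0.4,[0.014,0.034,0.015],[0,0,0]],[0.4,[0.014,0.034,0.015],[0,0,0]],[0.4,[0.014,0.034,0.015],[0,0,0]],[0.4,[0.014,0.034,0.015],[0,0,0]],[0.4,[0.014,0.034,0.015],[0,0,0]],[0.4,[0.007,0.008,0.005],[0,0,0]],[0.4,[0,0,0],[0,0,0]]]'
python3 - <<'E'
from h import *
delta([0.6815,-0.261,0.004],np.radians(95))
s=vision.snapshot("scene"); save(s,"pics/g1.png",(240,200,400,320),5)
E
```

```text
time: 2.4
tool_pos: [0.68, -0.2606, 0.0978]
ee_rot: [-3.137, -0.002, 1.661]
wrist_force: [0.1, 0.2, -0.0]
width: 0.0561
finger_force: 0.0
pos [ 0.68   -0.2606  0.0978] rpy [-3.1374e+00 -2.3000e-03  1.6611e+00] F [ 0.1  0.2 -0. ] w 0.0561 f 0.0 t 2.4
mm now [-0.8  1.9 93.8] mm after turn [-0.6  1.5 93.8] rot deg [-0.24 -0.13  0.17]
tip in gauge mm [-421.4  -26.1   97.8]
```

View pics/g1.png

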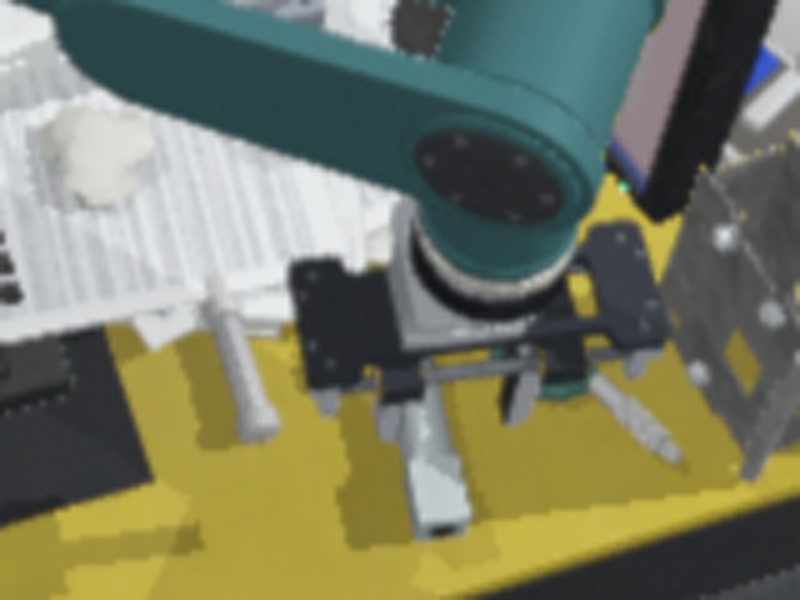

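The fingers, at crop (390,410) and (520,400), straddle the tail. The gripper body is clear of the monitor stand, bracket and micrometer, so I descend and grip.

```bash
python3 -m crank '[[0.4,[0,0.002,0.03],[0,0,0]],[0.4,[0,0,0.03],[0,0,0]],[0.4,[0,0,0.025],[0,0,0]],[0.4,[0,0,0.009],[0,0,0]],[0.4,[0,0,0],[0,0,0]]]'
python3 -m crank '[[1,[0,0,0],[0,0,0]],[1,[0,0,0],[0,0,0]],[1,[0,0,0],[0,0,0]],[1,[0,0,0],[0,0,0]],[1,[0,0,0],[0,0,0]],[1,[0,0,0],[0,0,0]]]'
python3 -c "
from h import *
delta([0.6815,-0.261,0.09],np.radians(95))"
```

```text
time: 2.95
tool_pos: [0.6805, -0.2633, 0.0061]
ee_rot: [-3.139, -0.001, 1.657]
wrist_force: [-0.4, 0.5, 0.7]
width: 0.0565
finger_force: 0.0
time: 3.55
tool_pos: [0.6823, -0.2623, 0.0069]
ee_rot: [3.141, 0.0, 1.659]
wrist_force: [-0.0, -0.4, -0.3]
width: 0.0123
finger_force: 0.0
pos [ 0.6823 -0.2623  0.0069] rpy [3.1414e+00 2.0000e-04 1.6586e+00] F [-0.  -0.4 -0.3] w 0.0123 f 0.0 t 3.55
mm now [  1.4  -0.7 -83.1] mm after turn [  1.4  -0.7 -83.1] rot deg [0.01 0.01 0.03]
tip in gauge mm [-423.6  -28.     6.9]
```

```bash
python3 - <<'E'
from h import *
s=vision.snapshot("scene"); save(s,"pics/g2.png",(270,220,380,310),7)
o=robot.get_obs(); print(o["width"],o["finger_force"])
E
```

```text
0.007945333946807487 0.0
```

View pics/g2.png

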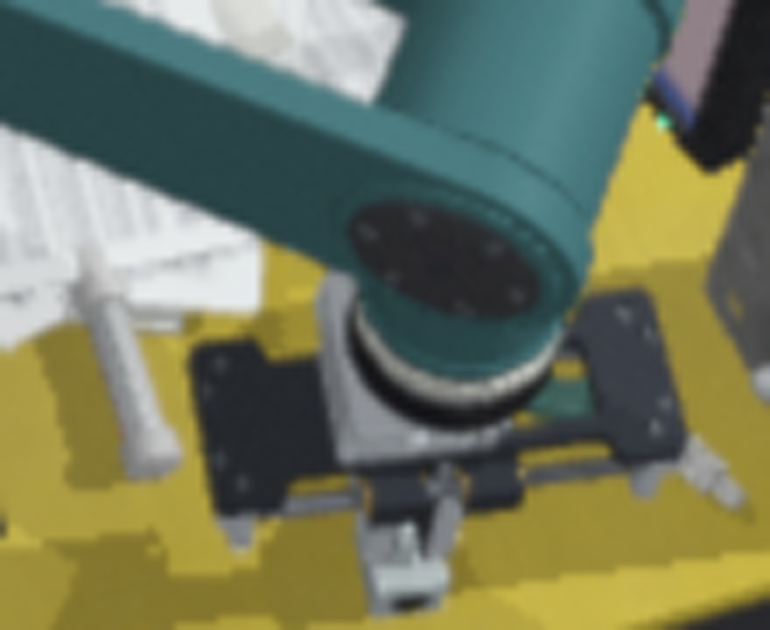

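The picture shows the tail end still at scene pixel (328.6,304), unmoved, with the fingers seemingly on either side of it. The sensor reads 8 mm and no force. I'll wait, then check the fingers against depth.

```bash
python3 -m crank '[[1,[0,0,0],[0,0,0]],[1,[0,0,0],[0,0,0]],[1,[0,0,0],[0,0,0]]]'
python3 - <<'E'
from h import *
for n in("scene","top"):
    s=vision.snapshot(n);P=pts(s);x,y,z=P[...,0],P[...,1],P[...,2]
    # what is visible near hand by slice in height
    for lo,hi in((.012,.036),(.036,.06),(.06,.085)):
        m=(x>.6)&(x<.76)&(y>-.30)&(y<-.22)&(z>lo)&(z<hi)
        Q=P[m]
        print(n,lo,m.sum(), np.round([Q.min(0),Q.max(0)],3).tolist() if len(Q) else "")
    if n=="scene":
        m=(x>.6)&(x<.76)&(y>-.30)&(y<-.25)&(z>.008)&(z<.09)
        for p,v in sorted(zip(P[m].tolist(),np.argwhere(m).tolist()),key=lambda a:(a[1][0],a[1][1]))[::3]: print(v,np.round(p,3).tolist(),end=";")
o=robot.get_obs(); print(o["width"],o["finger_force"],o["wrist_force"])
E
```

```text
time: 3.9
tool_pos: [0.6822, -0.2623, 0.0067]
ee_rot: [-3.141, 0.0, 1.659]
wrist_force: [0.3, -0.1, -0.3]
width: 0.0005
finger_force: 0.0
scene 0.012 89 [[0.666, -0.282, 0.012], [0.699, -0.226, 0.035]]
scene 0.036 34 [[0.669, -0.274, 0.036], [0.694, -0.259, 0.059]]
scene 0.06 22 [[0.668, -0.273, 0.061], [0.693, -0.259, 0.079]]
[292, 323] [0.668, -0.259, 0.063];[294, 322] [0.668, -0.253, 0.035];[294, 331] [0.687, -0.273, 0.079];[295, 322] [0.669, -0.253, 0.028];[295, 325] [0.672, -0.271, 0.07];[295, 328] [0.68, -0.271, 0.069];[295, 331] [0.688, -0.271, 0.069];[296, 322] [0.669, -0.256, 0.027];[296, 325] [0.672, -0.272, 0.065];[296, 328] [0.682, -0.269, 0.056];[296, 331] [0.69, -0.269, 0.055];[297, 322] [0.668, -0.259, 0.029];[297, 325] [0.672, -0.273, 0.061];[297, 328] [0.682, -0.27, 0.051];[297, 331] [0.69, -0.27, 0.052];[298, 323] [0.671, -0.263, 0.03];[298, 326] [0.676, -0.271, 0.049];[298, 329] [0.685, -0.271, 0.046];[298, 332] [0.694, -0.269, 0.042];[299, 324] [0.672, -0.27, 0.04];[299, 327] [0.68, -0.271, 0.042];[299, 330] [0.689, -0.271, 0.039];[300, 322] [0.668, -0.265, 0.019]
[... 375 characters left out ...]
3, 323] [0.67, -0.276, 0.024];[303, 326] [0.678, -0.276, 0.024];[303, 329] [0.686, -0.278, 0.029];[303, 332] [0.694, -0.28, 0.031];[304, 323] [0.669, -0.279, 0.025];[304, 326] [0.678, -0.28, 0.027];[304, 329] [0.686, -0.28, 0.027];[304, 332] [0.695, -0.28, 0.026];[305, 324] [0.672, -0.281, 0.022];[305, 327] [0.681, -0.28, 0.018];[305, 330] [0.69, -0.28, 0.017];[306, 323] [0.67, -0.28, 0.012];[306, 326] [0.678, -0.282, 0.016];[306, 330] [0.69, -0.28, 0.011];top 0.012 62 [[0.664, -0.28, 0.012], [0.694, -0.22, 0.034]]
top 0.036 1 [[0.67, -0.272, 0.047], [0.67, -0.272, 0.047]]
top 0.06 3 [[0.669, -0.268, 0.063], [0.67, -0.263, 0.08]]
0.000510997973520221 0.0 [ 0.69303215  0.11747828 -0.48719211]
```

Depth shows the fingers fully closed just above the tail: faces at x 0.669–0.694, with their lower ends at z≈0.03. That means the real fingertips sit higher than the reported TCP. I raise the hand and measure the offset.

```bash
cat > tip.py <<'E'
from h import *
s=vision.snapshot("scene");P=pts(s);o=robot.get_obs();t=o["tool_pos"]
q=P-t; w=np.array([np.cos(o["ee_rot"][2]),np.sin(o["ee_rot"][2])]); a=q[...,:2]@w; b=q[...,0]*w[1]-q[...,1]*w[0]
m=(abs(a)<.016)&(abs(b)<.075)&(q[...,2]<.07)&(q[...,2]>-.03)&(P[...,2]>.04)
print("tool",t,"width",o["width"])
for lo in np.arange(-.03,.07,.005):
    k=m&(q[...,2]>=lo)&(q[...,2]<lo+.005)
    if k.any(): print("dz mm",round(lo*1e3),"n",k.sum(),"a",np.round([a[k].min()*1e3,a[k].max()*1e3]),"b",np.sort(np.round(b[k]*1e3)).astype(int)[::max(1,k.sum()//8)])
E
python3 -m crank '[[1,[0,0,-0.03],[0,0,0]],[1,[0,0,-0.04],[0,0,0]],[1,[0,0,-0.03],[0,0,0]],[1,[0,0,0],[0,0,0]]]'
python3 tip.py
python3 -m crank '[[0.4,[0,0,0],[0,0,0]],[0.4,[0,0,0],[0,0,0]],[0.4,[0,0,0],[0,0,0]],[0.4,[0,0,0],[0,0,0]],[0.4,[0,0,0],[0,0,0]],[0.4,[0,0,0],[0,0,0]],[0.4,[0,0,0],[0,0,0]]]'
python3 tip.py
```

```text
time: 4.4
tool_pos: [0.6854, -0.2638, 0.1145]
ee_rot: [3.131, 0.006, 1.659]
wrist_force: [1.2, 0.5, -0.4]
width: 0.0004
finger_force: 0.0
tool [ 0.68403509 -0.26318448  0.11094997] width 0.0006686527181295334
dz mm 30 n 4 a [-10.  -7.] b [-9  1  2  4]
dz mm 35 n 9 a [-10.   8.] b [-12 -12 -11  -7  -7  -5  -2   3   6]
dz mm 40 n 8 a [-11.   9.] b [-12 -12 -11  -5  -2   5   8   8]
dz mm 45 n 12 a [-10.  -0.] b [-12 -12 -11  -3   0   0   2   2   5   8  10  10]
dz mm 50 n 11 a [-11.  -0.] b [-13 -11  -9  -6  -6  -3  -1   2   5   9  12]
dz mm 55 n 10 a [-10.   3.] b [-12 -12 -12 -10  -9  -7   1   6   9  12]
dz mm 60 n 9 a [-11.   4.] b [-12 -12 -10  -5  -5  -2   3   6   9]
dz mm 65 n 5 a [-11.  -8.] b [-13  -8   0   3  10]
time: 5.15
tool_pos: [0.6823, -0.2624, 0.1068]
ee_rot: [3.142, 0.0, 1.659]
wrist_force: [0.2, -0.4, -0.2]
width: 0.053
finger_force: 0.0
tool [ 0.68227547 -0.26238608  0.10685133] width 0.055235713421492735
dz mm 20 n 2 a [-8. -6.] b [-27  29]
dz mm 25 n 5 a [-7. 10.] b [26 26 26 27 34]
dz mm 30 n 11 a [-10.   5.] b [-39 -39 -37 -34 -31 -28  25  26  27  30  36]
dz mm 35 n 11 a [-10.   6.] b [-39 -39 -31  25  26  26  27  28  29  33  33]
dz mm 40 n 10 a [-10.   7.] b [-40 -40 -37 -37 -34 -34 -29  29  35  37]
dz mm 45 n 11 a [-10.  12.] b [-40 -40 -39 -39 -33  25  25  26  26  31  36]
dz mm 50 n 13 a [-10.   3.] b [-39 -39 -38 -38 -35 -33 -30 -30 -27  25  26  28  33]
dz mm 55 n 10 a [-10.   7.] b [-35 -33  25  26  26  26  27  30  35  35]
dz mm 60 n 9 a [-10.  -6.] b [-38 -36 -34 -31  27  27  30  32  37]
dz mm 65 n 11 a [-9.  2.] b [-39 -36 -34 -32 -29  25  26  29  31  31  37]
```

The real tips sit about 25–28 mm above the reported TCP, while sideways the hand is centred to within 1 mm. I'll descend by that much more, with force checks.

```bash
python3 -m crank '[[0.4,[-0.001,-0.001,0.03],[0,0,0]],[0.4,[0,0,0.03],[0,0,0]],[0.4,[0,0,0.03],[0,0,0]],[0.4,[0,0,0.025],[0,0,0]],[0.4,[0,0,0.005],[0,0,0]],[0.4,[0,0,0],[0,0,0]]]'
python3 - <<'E'
from h import *
s=vision.snapshot("scene");P=pts(s);o=robot.get_obs();t=o["tool_pos"];print(t,o["wrist_force"],o["width"])
q=P-t
w=np.array([np.cos(o["ee_rot"][2]),np.sin(o["ee_rot"][2])]); a=q[...,:2]@w; b=q[...,0]*w[1]-q[...,1]*w[0]
m=(abs(a)<.016)&(abs(b)<.05)&(abs(b)>.022)&(P[...,2]<.05)&(P[...,2]>.003)
print(np.sort(np.round(P[...,2][m]*1e3,1))[:30])
E
```

```text
time: 5.8
tool_pos: [0.6806, -0.2631, -0.0143]
ee_rot: [-3.14, -0.001, 1.658]
wrist_force: [-0.7, 0.5, 0.4]
width: 0.0567
finger_force: 0.0
[ 0.68177379 -0.26366478 -0.01239424] [ 0.62643105 -0.2164927   0.15035808] 0.05664060333295848
[ 3.1  3.1  3.1  3.2  3.3  3.4  3.5  3.8  4.1  4.2  4.8  4.9 10.2 12.6
 13.  13.  15.2 15.5 15.5 17.  17.8 18.5 19.6 19.8 20.7 21.7 22.  23.2
 23.5 24.2]
```

```bash
python3 -m crank '[[0.4,[0,0,0.004],[0,0,0]],[0.4,[0,0,0.003],[0,0,0]],[0.4,[0,0,0],[0,0,0]]]'
python3 -m crank '[[1,[0,0,0],[0,0,0]],[1,[0,0,0],[0,0,0]],[1,[0,0,0],[0,0,0]],[1,[0,0,0],[0,0,0]],[1,[0,0,0],[0,0,0]],[1,[0,0,0],[0,0,0]]]'
```

```text
time: 6.15
tool_pos: [0.6816, -0.2636, -0.0196]
ee_rot: [3.141, 0.001, 1.659]
wrist_force: [-0.4, 0.3, 0.1]
width: 0.0564
finger_force: 0.0
time: 6.75
tool_pos: [0.6816, -0.2636, -0.02]
ee_rot: [3.141, 0.0, 1.658]
wrist_force: [-0.0, -1.0, 0.6]
width: 0.0298
finger_force: 29.8
```

The tail is gripped at 29.8 mm with 30 N, and the bar's axis is 35 mm above the reported TCP. I lift, then work out the staging pose.

```bash
python3 -m crank '[[1,[0,0,-0.01],[0,0,0]],[1,[0,0,-0.02],[0,0,0]],[1,[0,0,-0.02],[0,0,0]],[1,[0,0,-0.014],[0,0,0]],[1,[0,0,0],[0,0,0]]]'
python3 -c "
from h import *
p=gauge(-.285,.004); delta([*p,0.044],GY)"
```

```text
time: 7.25
tool_pos: [0.683, -0.2643, 0.0475]
ee_rot: [3.137, 0.003, 1.659]
wrist_force: [-0.4, -0.4, -1.1]
width: 0.0302
finger_force: 29.8
pos [ 0.683  -0.2643  0.0475] rpy [3.1366e+00 3.1000e-03 1.6585e+00] F [-0.4 -0.4 -1.1] w 0.0302 f 29.8 t 7.25
mm now [135.2 -50.5   2.9] mm after turn [140.7 -32.2   3.5] rot deg [ 0.27  0.2  -7.57]
tip in gauge mm [-425.7  -28.2   47.5]
```

```bash
python3 -m crank '[[1,[0.02,-0.01,0],[0,0,-2.5]],[1,[0.025,-0.008,0],[0,0,-2.5]],[1,[0.025,-0.007,0],[0,0,-2.5]],[1,[0.025,-0.005,0],[0,0,0]],[1,[0.025,-0.004,0],[0,0,0]],[1,[0.018,-0.002,0],[0,0,0]],[1,[0,0,0],[0,0,0]],[1,[0,0,0],[0,0,0]]]'
cat > bar.py <<'E'
from h import *
import sys
s=vision.snapshot("scene"); np.savez("now.npz",**s); s2=vision.snapshot("top")
o=robot.get_obs(); t=o["tool_pos"]; yaw=o["ee_rot"][2]; w=np.array([np.cos(yaw),np.sin(yaw)])
for n,S in(("scene",s),("top",s2)):
    P=pts(S); q=P-np.array([t[0],t[1],t[2]+.035]); a=q[...,:2]@w; b=-q[...,0]*w[1]+q[...,1]*w[0]
    m=(abs(b)<.016)&(a>.015)&(a<.15)&(abs(q[...,2])<.025)
    if m.sum()<8: print(n,"few",m.sum()); continue
    print(n,m.sum(),"nose a",a[m].max()*1e3)
    for lo in np.arange(.015,.14,.025):
        k=m&(a>=lo)&(a<lo+.025)
        if k.sum()>4: print("  a",round(lo*1e3),k.sum(),"b min/max",np.round(np.percentile(b[k],[3,97])*1e3,1),"top z",np.round(np.percentile(P[...,2][k],[85,97])*1e3,1))
E
python3 bar.py; python3 -c "
from h import *
p=gauge(-.285,.004); delta([*p,0.044],GY)
s=dict(np.load('now.npz')); save(s,'pics/b1.png',(220,130,380,270),4)"
```

```text
time: 8.05
tool_pos: [0.6218, -0.1336, 0.0436]
ee_rot: [-3.141, 0.001, 1.79]
wrist_force: [0.9, -0.2, -0.8]
width: 0.03
finger_force: 29.8
scene 17 nose a 123.66472930538582
  a 15 10 b min/max [-13.6  -3.8] top z [92.4 94.8]
top 401 nose a 128.4727511332433
  a 15 33 b min/max [-8.3 15.8] top z [93.7 96.1]
  a 40 45 b min/max [-13.8  11.6] top z [93.9 95.9]
  a 65 128 b min/max [-13.1  14. ] top z [92.5 94.9]
  a 90 124 b min/max [-13.7  13.5] top z [93.2 95.3]
  a 115 71 b min/max [-13.9  12.7] top z [92.6 93.9]
pos [ 0.622  -0.1344  0.0436] rpy [3.1415e+00 8.0000e-04 1.7886e+00] F [ 0.4 -0.2 -1.5] w 0.03 f 29.8 t 8.15
mm now [ 0.6 -1.1 -0.4] mm after turn [ 0.6 -1.1 -0.4] rot deg [ 0.    0.05 -0.12]
tip in gauge mm [-285.6    2.9   43.6]
```

View pics/b1.png

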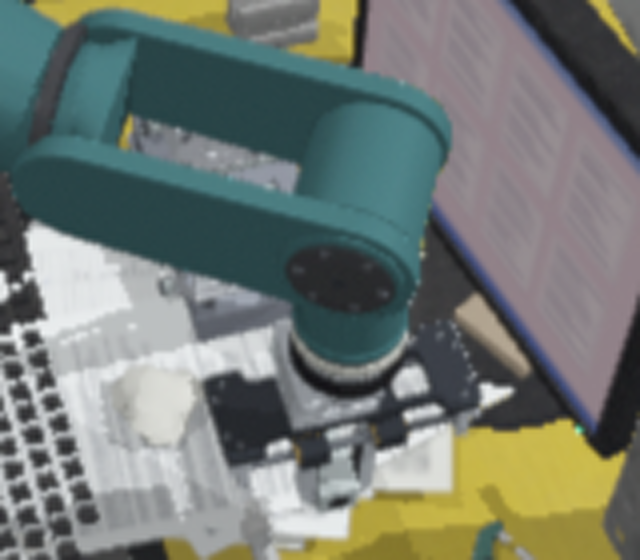

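The bar is level and centred. The nose is 128 mm ahead of the TCP, which puts it at gauge x≈-157. Before entering I check the monitor clearance near the final hand pose.

```bash
python3 - <<'E'
from h import *
for n in("top","scene"):
    s=dict(np.load(n+"0.npz"));P=pts(s);q=P[...,:2]-G;a=q@U;b=q@V;z=P[...,2]
    for lo in np.arange(-.30,.08,.04):
        k=(a>lo)&(a<lo+.04)&(b<-.066)&(b>-.3)&(z>.12)&(z<.65)
        if k.any(): print(n,"gauge x",round(lo*1e3),"nearest y mm",round(b[k].max()*1e3),"z",round(z[k][b[k].argmax()],3),"zmin",z[k].min().round(3))
E
python3 -m crank '[[1,[0.01,-0.001,0],[0,0,0]],[1,[0.015,0,0],[0,0,0]],[1,[0.015,0,0],[0,0,0]],[1,[0.015,0,0],[0,0,0]],[1,[0.015,0,0],[0,0,0]],[1,[0,0,0],[0,0,0]]]'; python3 bar.py;  python3 -c "
from h import *
p=gauge(-.160,.004); delta([*p,0.044],GY)"
```

```text
top gauge x -300 nearest y mm -169 z 0.395 zmin 0.12
top gauge x -260 nearest y mm -160 z 0.392 zmin 0.12
top gauge x -220 nearest y mm -151 z 0.399 zmin 0.121
top gauge x -180 nearest y mm -142 z 0.399 zmin 0.121
top gauge x -140 nearest y mm -134 z 0.393 zmin 0.121
top gauge x -100 nearest y mm -125 z 0.392 zmin 0.12
top gauge x -60 nearest y mm -116 z 0.391 zmin 0.12
top gauge x -20 nearest y mm -107 z 0.401 zmin 0.121
top gauge x 20 nearest y mm -104 z 0.292 zmin 0.122
scene gauge x -300 nearest y mm -169 z 0.396 zmin 0.12
scene gauge x -260 nearest y mm -160 z 0.401 zmin 0.121
scene gauge x -220 nearest y mm -152 z 0.395 zmin 0.12
scene gauge x -180 nearest y mm -143 z 0.39 zmin 0.12
scene gauge x -140 nearest y mm -134 z 0.4 zmin 0.121
scene gauge x -100 nearest y mm -125 z 0.396 zmin 0.12
scene gauge x -60 nearest y mm -116 z 0.391 zmin 0.12
scene gauge x -20 nearest y mm -106 z 0.406 zmin 0.12
scene gauge x 20 nearest y mm -104 z 0.333 zmin 0.12
time: 8.75
tool_pos: [0.605, -0.0624, 0.0439]
ee_rot: [3.142, -0.001, 1.792]
wrist_force: [-0.6, 0.1, -1.2]
width: 0.0297
finger_force: 29.8
scene 16 nose a 45.17763246824271
  a 15 11 b min/max [-13.5  -2.5] top z [94.8 95.8]
  a 40 5 b min/max [-12.5  -6.8] top z [88.9 89.6]
top 384 nose a 149.3310615445303
  a 15 84 b min/max [-13.   14.8] top z [93.9 95.5]
  a 40 34 b min/max [-4.9 15.2] top z [93.6 93.9]
  a 65 66 b min/max [-13.5  12.8] top z [93.1 95.6]
  a 90 31 b min/max [-13.7  13.6] top z [92.2 94.9]
  a 115 124 b min/max [-13.4  15. ] top z [91.6 93.8]
pos [ 0.6055 -0.0646  0.044 ] rpy [3.1414e+00 8.0000e-04 1.7907e+00] F [-1.  -0.9 -1.1] w 0.0299 f 29.8 t 8.85
mm now [54.  -0.2 -0.1] mm after turn [54.  -0.2 -0. ] rot deg [0.01 0.05 0.  ]
tip in gauge mm [-214.     3.8   44. ]
```

The nose is now under the guard at gauge x≈-86, with no contact force. Hand clearance to the monitor is about 30 mm at the end pose. I advance to just short of the roller, then raise to bore height.

```bash
python3 -m crank '[[1,[0.014,0,0],[0,0,0]],[1,[0.015,0,0],[0,0,0]],[1,[0.013,0,0],[0,0,0]],[1,[0,0,0],[0,0,0]],[1,[0,0,-0.008],[0,0,0]],[1,[0,0,-0.008],[0,0,0]],[1,[0,0,0],[0,0,0]],[1,[0,0,0],[0,0,0]]]'; python3 bar.py;  python3 -c "
from h import *
p=gauge(-.160,.004); delta([*p,0.060],GY)
s=vision.snapshot('top'); np.savez('nt.npz',**s); save(s,'pics/t2.png',(160,130,360,270),4)"
```

```text
time: 9.65
tool_pos: [0.5964, -0.0251, 0.0598]
ee_rot: [-3.141, 0.001, 1.789]
wrist_force: [-0.6, -0.2, -4.0]
width: 0.0299
finger_force: 30.0
scene 25 nose a 149.05620470507742
  a 15 14 b min/max [-11.9   3.7] top z [107.7 110.1]
  a 40 5 b min/max [-11.5  -6.9] top z [103.8 107. ]
top 326 nose a 149.97249266375925
  a 15 65 b min/max [-11.3  15.2] top z [104.3 105.8]
  a 40 58 b min/max [-10.9  15.1] top z [115.  118.8]
  a 65 12 b min/max [-12.2   3.5] top z [97.4 99. ]
  a 90 120 b min/max [-10.9  15.6] top z [95.2 97.3]
  a 115 56 b min/max [-10.   14.3] top z [92.7 95.5]
pos [ 0.5965 -0.025   0.0598] rpy [3.1416e+00 9.0000e-04 1.7887e+00] F [-0.2 -0.9 -3.4] w 0.0299 f 30.0 t 9.75
mm now [13.3 -0.  -0.2] mm after turn [13.3 -0.  -0.2] rot deg [ 0.    0.05 -0.12]
tip in gauge mm [-173.3    4.    59.8]
```

View pics/t2.png

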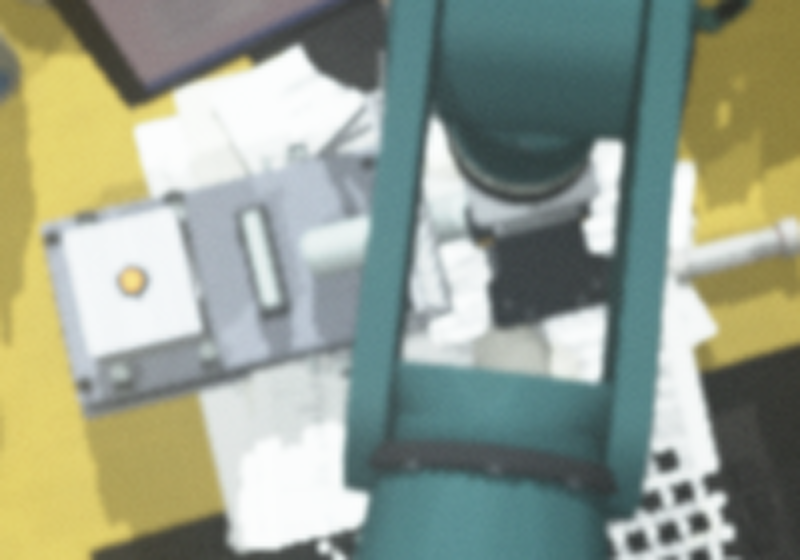

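The top view shows the nose at crop (305,250), heading for the roller (262,258) and the cap (132,282). The guard has tipped the nose down in the grip. I measure the tilt along the bar's crest.

```bash
cat > tilt.py <<'E'
from h import *
S=vision.snapshot("top"); np.savez('nt.npz',**S); o=robot.get_obs(); t=o["tool_pos"]
P=pts(S); g=P[...,:2]-G; ga=g@U*1e3; gb=g@V*1e3; tg=(t[:2]-G)@U*1e3; tb=(t[:2]-G)@V*1e3; z=P[...,2]*1e3
print("tip gauge x,y,z",tg.round(1),tb.round(1),(t[2]*1e3).round(1),"pitch",o["ee_rot"][1].round(3),"yaw-GY",(o["ee_rot"][2]-GY).round(4),"F",o["wrist_force"].round(1),"tau",o["wrist_torque"].round(2))
for lo in np.arange(-5,140,8):
    k=(ga-tg>lo)&(ga-tg<lo+8)&(abs(gb-tb)<18)&(z>62)&(z<112+80)
    if k.sum()>3:
        zz=z[k]; c=zz>np.percentile(zz,90)-5; print("a",lo+4,"gx",round(tg+lo+4),k.sum(),"crest z",np.percentile(zz,90).round(1),"y-span",np.round(np.percentile(gb[k],[2,98]),1),"crest y",np.median(gb[k][c]).round(1))
E
python3 tilt.py
```

```text
tip gauge x,y,z -173.1 3.9 59.8 pitch 0.001 yaw-GY -0.0019 F [ 0.  -1.3 -3.7] tau [-0.46 -0.02  0.01]
a 23 gx -150 4 crest z 104.5 y-span [-6.2 -0.1] crest y -1.2
a 31 gx -142 37 crest z 105.7 y-span [-8.9 19. ] crest y 3.9
a 39 gx -134 39 crest z 104.6 y-span [-7.6 19.5] crest y 4.9
a 47 gx -126 39 crest z 114.9 y-span [-7.2 19.4] crest y 5.7
a 55 gx -118 17 crest z 135.4 y-span [-0.2 20.8] crest y 18.1
a 87 gx -86 16 crest z 98.8 y-span [-8.6  7.8] crest y 3.5
a 95 gx -78 37 crest z 96.5 y-span [-8.3 18.9] crest y 7.1
a 103 gx -70 42 crest z 96.2 y-span [-7.5 19.6] crest y 6.9
a 111 gx -62 41 crest z 94.4 y-span [-7.4 19.8] crest y 5.7
a 119 gx -54 40 crest z 92.6 y-span [-7.7 19.5] crest y 6.7
a 127 gx -46 20 crest z 91.0 y-span [-6.2 17.6] crest y 3.4
a 143 gx -30 25 crest z 69.2 y-span [-12.6  20.3] crest y 3.8
```

The bar droops 0.15 rad with its tail at the right height, and it sits 2 mm left of the head. I tip the tool nose-up 8.5° and shift it 2 mm right.

```bash
python3 -m crank '[[1,[0,0.001,0],[0,2,0]],[1,[0,0.001,0],[0,2,0]],[1,[0,0,0],[0,2,0]],[1,[0,0,0],[0,2.5,0]],[1,[0,0,0],[0,0,0]],[1,[0,0,0],[0,0,0]]]'; python3 tilt.py
```

```text
time: 10.45
tool_pos: [0.5985, -0.0244, 0.0595]
ee_rot: [-3.142, -0.147, 1.789]
wrist_force: [0.6, -0.2, -4.8]
width: 0.0297
finger_force: 30.0
tip gauge x,y,z -172.9 1.8 59.8 pitch -0.147 yaw-GY -0.0014 F [-0.1 -0.9 -4.6] tau [-0.58 -0.13  0.04]
a 15 gx -158 11 crest z 188.2 y-span [-13.8  -0.9] crest y -13.7
a 23 gx -150 29 crest z 104.8 y-span [-9.6 16.4] crest y 2.7
a 31 gx -142 42 crest z 104.0 y-span [-10.1  17.7] crest y 3.7
a 39 gx -134 41 crest z 103.9 y-span [-10.4  17.1] crest y 3.1
a 47 gx -126 42 crest z 113.6 y-span [-15.   17.1] crest y -0.1
a 55 gx -118 49 crest z 139.0 y-span [-15.5  19.5] crest y 1.4
a 63 gx -110 51 crest z 147.6 y-span [-15.7  17.8] crest y 1.1
a 71 gx -102 50 crest z 148.7 y-span [-14.   17.3] crest y 2.1
a 79 gx -94 43 crest z 100.2 y-span [-10.5  17.4] crest y 3.4
a 87 gx -86 42 crest z 100.3 y-span [-9.7 17.4] crest y 2.8
a 95 gx -78 42 crest z 99.0 y-span [-10.3  17.4] crest y 3.3
a 103 gx -70 41 crest z 98.6 y-span [-10.2  17.1] crest y 3.3
a 111 gx -62 39 crest z 97.6 y-span [-9.1 17.4] crest y 3.7
a 119 gx -54 31 crest z 96.5 y-span [-8.5 16.6] crest y 4.9
a 143 gx -30 24 crest z 70.1 y-span [-12.7  19.3] crest y 4.6
```

It slipped partly again, leaving about 0.09 rad of droop. I continue pitching, more slowly.

```bash
python3 -m crank '[[1,[0,0,0],[0,1,0]],[1,[0,0,0],[0,1,0]],[1,[0,0,0],[0,1,0]],[1,[0,0,0],[0,1,0]],[1,[0,0,0],[0,1,0]],[1,[0,0,0],[0,1,0]],[1,[0,0,0],[0,0,0]]]'; python3 tilt.py
```

```text
time: 11.2
tool_pos: [0.5986, -0.0248, 0.0598]
ee_rot: [3.142, -0.253, 1.788]
wrist_force: [1.1, 1.0, -4.1]
width: 0.03
finger_force: 30.0
tip gauge x,y,z -173.6 1.8 59.9 pitch -0.252 yaw-GY -0.0022 F [-0.8  0.2 -4.4] tau [-0.7  -0.18 -0.  ]
a -1 gx -175 55 crest z 108.9 y-span [-15.3  19. ] crest y 0.9
a 7 gx -167 49 crest z 106.7 y-span [-11.   18.2] crest y 3.1
a 15 gx -159 41 crest z 105.2 y-span [-8.7 17.8] crest y 3.4
a 23 gx -151 43 crest z 104.3 y-span [-9.3 17.8] crest y 3.5
a 31 gx -143 42 crest z 104.2 y-span [-10.2  17.1] crest y 3.7
a 39 gx -135 41 crest z 103.7 y-span [-10.2  17.7] crest y 2.1
a 47 gx -127 41 crest z 111.5 y-span [-13.6  17.5] crest y 5.3
a 55 gx -119 49 crest z 138.2 y-span [-15.9  18.2] crest y 3.0
a 63 gx -111 52 crest z 147.6 y-span [-15.8  18. ] crest y 1.3
a 71 gx -103 50 crest z 148.3 y-span [-13.8  17.8] crest y 3.1
a 79 gx -95 41 crest z 101.5 y-span [-10.4  17.2] crest y 4.1
a 87 gx -87 42 crest z 100.3 y-span [-10.8  17.8] crest y 3.8
a 95 gx -79 42 crest z 98.1 y-span [-9.7 17.7] crest y 4.2
a 103 gx -71 40 crest z 100.1 y-span [-9.5 17.3] crest y 3.9
a 111 gx -63 40 crest z 98.1 y-span [-9.4 16.9] crest y 3.4
a 119 gx -55 11 crest z 96.5 y-span [-6.7 14.6] crest y 3.2
a 143 gx -31 20 crest z 68.9 y-span [-13.4  18.1] crest y 1.0
```

The grip cannot hold against the guard's moment: the crest under the edge is at 99 mm, so the guard is still shut. I'll back out, lay the bar flat on the clear desk, and regrip. The new grip will be deeper and nearer the front of the tail, which shortens the levers by about 40 %.

```bash
python3 -m crank '[[1,[-0.02,0,-0.005],[0,0,0]],[1,[-0.029,0,-0.0075],[0,0,0]],[1,[-0.029,0,-0.0075],[0,0,0]],[1,[-0.029,0,-0.0075],[0,0,0]],[1,[-0.029,0.005,-0.0075],[0,1,0]],[1,[-0.029,0.01,-0.008],[0,1.5,0]],[1,[-0.029,0.01,-0.008],[0,1.5,0]],[1,[-0.025,0.005,-0.007],[0,0,0]]]'
python3 -m crank '[[1,[-0.02,0,-0.006],[0,0,0]],[1,[0,0,0],[0,0,0]]]'; python3 tilt.py|head -12
python3 -c "
from h import *
delta([*gauge(-.42,-.028),-0.01],GY,-.32)"
```

```text
time: 12.05
tool_pos: [0.6781, -0.2419, 0.0582]
ee_rot: [3.139, -0.321, 1.788]
wrist_force: [-0.3, 0.3, -1.2]
width: 0.0296
finger_force: 30.0
time: 12.25
tool_pos: [0.6818, -0.2631, 0.0567]
ee_rot: [3.14, -0.32, 1.786]
wrist_force: [-0.1, -0.4, -1.8]
width: 0.0301
finger_force: 30.0
tip gauge x,y,z -422.1 -27.6 57.2 pitch -0.322 yaw-GY -0.0032 F [ 0.8 -0.1 -1.6] tau [-0.31 -0.15  0.04]
a -1 gx -423 47 crest z 104.2 y-span [-43.9 -11.1] crest y -24.5
a 7 gx -415 49 crest z 104.0 y-span [-39.8 -11.1] crest y -26.0
a 15 gx -407 41 crest z 102.6 y-span [-39.3 -11.8] crest y -24.0
a 23 gx -399 40 crest z 103.5 y-span [-39.9 -11.6] crest y -24.3
a 31 gx -391 39 crest z 102.5 y-span [-39.6 -11.6] crest y -24.5
a 39 gx -383 43 crest z 102.9 y-span [-39.5 -11.8] crest y -24.5
a 47 gx -375 36 crest z 103.8 y-span [-37.5 -11.8] crest y -25.9
a 55 gx -367 42 crest z 104.0 y-span [-38.4 -12.2] crest y -25.1
a 63 gx -359 37 crest z 101.4 y-span [-40.2 -11.4] crest y -26.2
a 71 gx -351 44 crest z 101.9 y-span [-39.8 -12.1] crest y -24.4
a 79 gx -343 38 crest z 101.7 y-span [-38.  -11.9] crest y -25.4
pos [ 0.6817 -0.2609  0.0572] rpy [ 3.1402 -0.3217  1.7875] F [ 0.8 -0.1 -1.6] w 0.0301 f 30.0 t 12.3
mm now [-19.2   0.3  64.4] mm after turn [-19.1   0.4  64.4] rot deg [ 0.14 -0.1  -0.18]
tip in gauge mm [-422.1  -27.6   57.2]
```

```bash
python3 -m crank '[[1,[-0.006,0,0.019],[0,0,0]],[1,[-0.006,0,0.019],[0,0,0]],[1,[-0.006,0,0.017],[0,0,0]],[1,[-0.003,0,0.0085],[0,0,0]],[1,[0,0,0],[0,0,0]],[1,[-0.0005,0,0.0015],[0,0,0]],[1,[0,0,0],[0,0,0]]]'; python3 tilt.py|head -1;python3 -m crank '[[1,[-0.0005,0,0.0015],[0,0,0]],[1,[0,0,0],[0,0,0]]]'
```

```text
time: 13.0
tool_pos: [0.6819, -0.2587, -0.0103]
ee_rot: [3.14, -0.321, 1.79]
wrist_force: [0.1, 0.1, -2.0]
width: 0.0297
finger_force: 30.0
tip gauge x,y,z -420.1 -28.4 -10.2 pitch -0.321 yaw-GY -0.0006 F [-0.4  0.1 -2.3] tau [-0.31 -0.14 -0.01]
time: 13.25
tool_pos: [0.6814, -0.2587, -0.0128]
ee_rot: [3.141, -0.322, 1.79]
wrist_force: [0.6, 0.2, -2.1]
width: 0.0297
finger_force: 30.0
```

```bash
python3 -m crank '[[1,[-0.0005,0,0.0015],[0,0,0]],[1,[0,0,0],[0,0,0]]]';python3 -m crank '[[1,[-0.0005,0,0.0015],[0,0,0]],[1,[0,0,0],[0,0,0]]]'
```

```text
time: 13.45
tool_pos: [0.6811, -0.2584, -0.0151]
ee_rot: [-3.141, -0.323, 1.789]
wrist_force: [0.1, -0.3, -1.9]
width: 0.0298
finger_force: 30.0
time: 13.65
tool_pos: [0.6813, -0.2586, -0.0159]
ee_rot: [3.141, -0.323, 1.79]
wrist_force: [-1.2, 0.8, 0.8]
width: 0.0295
finger_force: 30.0
```

The bar is down on the desk. I release, straighten the tool while clear, and regrip about 14 mm further forward and deeper.

```bash
python3 -m crank '[[0.45,[0,0,0],[0,0,0]],[0.45,[0,0,0],[0,0,0]],[0.45,[0,0,0],[0,0,0]],[0.45,[0.003,0,-0.01],[0,0,0]],[0.45,[0,0,0],[0,-6,0]],[0.45,[0,0,0],[0,-6.5,0]],[0.45,[0,0,0],[0,-6,0]],[0.45,[0,0,0],[0,0,0]]]'; python3 tip.py | head -1; python3 - <<'E'
from h import *
delta([*gauge(-.4165,-.0265),-.0225],GY)
S=vision.snapshot("top"); P=pts(S);x,y,z=P[...,0],P[...,1],P[...,2]
m=((x>.6)&(x<.73)&(y>-.32)&(y<-.1)&(z>.012)&(z<.036)).astype(np.uint8)
q=P[m>0]; g=(q[:,:2]-G); a=g@U*1e3;b=g@V*1e3
k=(b>-50)&(b<0); print("bar gx",np.percentile(a[k],[0.5,99.5]),"y",[np.round([np.percentile(b[k&(a>l)&(a<l+20)],[3,97]) ],1).tolist() for l in(-370,-340,-310) ], "zmed",np.median(q[k][:,2]))
E
```

```text
time: 14.45
tool_pos: [0.6815, -0.2547, -0.0042]
ee_rot: [3.141, -0.0, 1.794]
wrist_force: [-0.4, 0.8, 0.7]
width: 0.0518
finger_force: 0.0
tool [ 0.68156455 -0.25668406 -0.00449034] width 0.0513128960373803
pos [ 0.6816 -0.2567 -0.0045] rpy [ 3.1408e+00 -9.0000e-04  1.7922e+00] F [-0.1 -0.4 -0.6] w 0.0513 f 0.0 t 14.5
mm now [ 1.4 -2.  18. ] mm after turn [ 1.5 -2.  18. ] rot deg [ 0.05 -0.05  0.09]
tip in gauge mm [-418.   -28.5   -4.5]
bar gx [-430.58596667 -255.22225472] y [[[-39.0, -12.2]], [[-39.3, -12.4]], [[-38.0, -1.4]]] zmed 0.02490098421864096
```

```bash
cat > nose.py <<'E'
from h import *
S=vision.snapshot("top"); P=pts(S); g=(P[...,:2]-G)*1e3; a=g@U;b=g@V;z=P[...,2]*1e3
for l in range(-460,-280,6):
    k=(a>l)&(a<l+6)&(b>-34)&(b<-18); print(l+3,k.sum(),np.round(np.median(z[k]),1) if k.any() else "",end="; ")
E
python3 nose.py
```

```text
-457 21 402.8; -451 20 405.2; -445 21 406.4; -439 26 407.4; -433 34 408.3; -427 28 408.9; -421 32 409.0; -415 31 409.3; -409 34 408.5; -403 38 407.2; -397 36 405.7; -391 40 404.2; -385 83 396.4; -379 60 396.3; -373 55 390.2; -367 34 386.1; -361 40 415.7; -355 55 415.9; -349 57 383.3; -343 38 353.6; -337 14 29.1; -331 13 27.5; -325 14 27.8; -319 15 29.3; -313 15 28.7; -307 27 22.3; -301 15 0.0; -295 13 -0.4; -289 12 -0.7; -283 13 -0.7;
```

The nose is at gauge x≈-305, so the front of the tail is at -410 and the fingers, at -418, are already right. Next I centre, descend deeper and grip.

```bash
python3 -m crank '[[0.45,[0,-0.002,0.008],[0,0,0]],[0.45,[0,0,0.007],[0,0,0]],[0.45,[0,0,0.002],[0,0,0]],[0.45,[0,0,0],[0,0,0]]]'; python3 -m crank '[[0.45,[0,0,0.002],[0,0,0]],[0.45,[0,0,0],[0,0,0]]]'
```

```text
time: 15.0
tool_pos: [0.6789, -0.2599, -0.0239]
ee_rot: [-3.141, -0.001, 1.788]
wrist_force: [0.0, 0.3, -0.3]
width: 0.0515
finger_force: 0.0
time: 15.2
tool_pos: [0.6794, -0.2597, -0.0243]
ee_rot: [3.142, 0.001, 1.789]
wrist_force: [-1.1, -0.1, 3.3]
width: 0.0518
finger_force: 1.5
```

```bash
python3 -m crank '[[0.45,[0.002,0,-0.0008],[0,0,0]],[1,[0,0,0],[0,0,0]],[1,[0,0,0],[0,0,0]],[1,[0,0,0],[0,0,0]],[1,[0,0,0],[0,0,0]],[1,[0,0,0],[0,0,0]],[1,[0,0,0],[0,0,0]]]'; python3 -m crank '[[1,[0,0,-0.008],[0,0,0]],[1,[0,0,-0.02],[0,0,0]],[1,[0,0,-0.02],[0,0,0]],[1,[0,0,-0.02],[0,0,0]],[1,[0,0,0],[0,0,0]],[1,[0,0,0],[0,0,0]]]'; python3 -c "
from h import *
delta([*gauge(-.27,.002),0.040],GY)"
```

```text
time: 15.9
tool_pos: [0.6791, -0.2571, -0.0243]
ee_rot: [3.141, -0.0, 1.79]
wrist_force: [1.3, 1.0, 0.5]
width: 0.0298
finger_force: 30.2
time: 16.5
tool_pos: [0.6789, -0.2574, 0.044]
ee_rot: [3.141, 0.001, 1.789]
wrist_force: [-0.2, -0.2, -2.1]
width: 0.0299
finger_force: 29.9
pos [ 0.6789 -0.2574  0.044 ] rpy [3.1414e+00 5.0000e-04 1.7894e+00] F [-0.2 -0.2 -2.1] w 0.0299 f 29.9 t 16.5
mm now [148.1 -27.9   3.9] mm after turn [148.1 -27.7   4. ] rot deg [ 0.01  0.03 -0.08]
tip in gauge mm [-418.1  -25.7   44. ]
```

```bash
python3 -m crank '[[1,[0.02,-0.006,0.001],[0,0,0]],[1,[0.028,-0.007,0.001],[0,0,0]],[1,[0.028,-0.007,0.001],[0,0,0]],[1,[0.028,-0.007,0.001],[0,0,0]],[1,[0.028,0,0],[0,0,0]],[1,[0.016,0,0],[0,0,0]],[1,[0,0,0],[0,0,0]],[1,[0,0,0],[0,0,0]]]'; python3 tilt.py
```

```text
time: 17.3
tool_pos: [0.6204, -0.1192, 0.0392]
ee_rot: [-3.141, 0.001, 1.79]
wrist_force: [0.2, -0.9, -1.5]
width: 0.0297
finger_force: 29.9
tip gauge x,y,z -271.0 1.1 39.4 pitch 0.001 yaw-GY -0.0018 F [ 0.2  0.2 -1.4] tau [-0.05 -0.12 -0.01]
a 15 gx -256 8 crest z 93.7 y-span [-12.   -0.2] crest y -1.6
a 23 gx -248 47 crest z 179.3 y-span [-7.5 16.7] crest y 5.8
a 31 gx -240 28 crest z 178.4 y-span [-5.  18.5] crest y 7.0
a 55 gx -216 8 crest z 89.6 y-span [-12.1  -2.7] crest y -7.7
a 63 gx -208 27 crest z 94.2 y-span [-11.7  13.7] crest y -0.8
a 71 gx -200 42 crest z 93.2 y-span [-11.6  15.5] crest y 2.1
a 79 gx -192 40 crest z 92.6 y-span [-10.9  16. ] crest y 1.3
a 87 gx -184 40 crest z 93.8 y-span [-11.4  15.2] crest y 1.7
a 95 gx -176 41 crest z 92.8 y-span [-12.5  15.1] crest y 2.3
a 103 gx -168 40 crest z 92.9 y-span [-12.7  15.3] crest y -0.2
a 111 gx -160 37 crest z 92.3 y-span [-10.   13.7] crest y -0.3
a 143 gx -128 11 crest z 109.0 y-span [-14.4  16.8] crest y 3.7
```

```bash
python3 -m crank '[[1,[0.02,-0.002,-0.002],[0,0,0]],[1,[0.025,0,0],[0,0,0]],[1,[0.025,0,0],[0,0,0]],[1,[0.025,0,0],[0,0,0]],[1,[0.02,0,0],[0,0,0]],[1,[0.005,0,0],[0,0,0]],[1,[0,0,0],[0,0,0]],[1,[0,0,0],[0,0,0]]]'; python3 tilt.py
```

```text
time: 18.15
tool_pos: [0.5928, -0.0028, 0.0419]
ee_rot: [3.141, 0.001, 1.789]
wrist_force: [-0.8, 0.2, -2.0]
width: 0.0298
finger_force: 29.9
tip gauge x,y,z -151.0 2.9 41.8 pitch 0.001 yaw-GY -0.0025 F [ 0.   0.4 -1.2] tau [-0.11 -0.09 -0.  ]
a 31 gx -120 24 crest z 137.7 y-span [-12.5  19.2] crest y 2.6
a 39 gx -112 52 crest z 145.3 y-span [-13.3  19.4] crest y 3.7
a 47 gx -104 56 crest z 149.1 y-span [-14.1  19.7] crest y 1.9
a 55 gx -96 39 crest z 96.3 y-span [-8.8 17.5] crest y 4.8
a 63 gx -88 11 crest z 93.9 y-span [10.1 17.6] crest y 11.4
a 95 gx -56 25 crest z 96.7 y-span [-10.8  14.6] crest y 1.3
a 103 gx -48 39 crest z 96.2 y-span [-10.2  16.9] crest y 3.9
a 111 gx -40 30 crest z 94.5 y-span [-11.2  15.3] crest y 4.0
a 119 gx -32 11 crest z 69.4 y-span [-10.2  18.5] crest y 1.5
a 127 gx -24 55 crest z 83.0 y-span [-15.1  19.7] crest y 4.6
a 135 gx -16 42 crest z 83.2 y-span [-13.1  20.7] crest y 5.3
a 143 gx -8 12 crest z 68.6 y-span [-13.2  16.6] crest y 1.1
```

```bash
python3 -m crank '[[1,[0,0,-0.002],[0,0.3,0]],[1,[0,0,-0.002],[0,0.3,0]],[1,[0,0,-0.002],[0,0.3,0]],[1,[0,0,-0.002],[0,0.3,0]],[1,[0,0,-0.002],[0,0.3,0]],[1,[0,0,-0.002],[0,0.3,0]],[1,[0,0,-0.002],[0,0.2,0]],[1,[0,0,0],[0,0,0]]]'; python3 tilt.py
```

```text
time: 19.0
tool_pos: [0.5913, -0.0012, 0.0541]
ee_rot: [-3.139, -0.037, 1.79]
wrist_force: [0.8, 4.3, -9.9]
width: 0.0295
finger_force: 30.0
tip gauge x,y,z -149.0 3.9 54.2 pitch -0.037 yaw-GY -0.001 F [  1.    4.1 -10.9] tau [ 0.4  -0.25 -0.08]
a 23 gx -126 16 crest z 109.5 y-span [-8.7 18.3] crest y 4.5
a 31 gx -118 49 crest z 133.4 y-span [-12.   20.6] crest y 0.2
a 39 gx -110 40 crest z 143.4 y-span [-9.9 21.6] crest y 10.4
a 47 gx -102 11 crest z 148.5 y-span [ 8.1 21.7] crest y 17.1
a 71 gx -78 7 crest z 101.8 y-span [-9.4  0.8] crest y -2.0
a 79 gx -70 35 crest z 103.2 y-span [-8.9 18.2] crest y 4.5
a 87 gx -62 42 crest z 101.5 y-span [-9.4 19.1] crest y 6.0
a 95 gx -54 40 crest z 102.6 y-span [-8.2 19.2] crest y 5.8
a 103 gx -46 42 crest z 101.5 y-span [-8.2 19.2] crest y 4.9
a 111 gx -38 26 crest z 99.1 y-span [-6.9 18.3] crest y 5.7
a 119 gx -30 25 crest z 69.1 y-span [-12.8  21.8] crest y 4.0
a 127 gx -22 54 crest z 83.1 y-span [-13.1  19.9] crest y 2.5
a 135 gx -14 40 crest z 81.4 y-span [-12.   20.6] crest y 4.4
```

The load here is friction: the bead moves forward on the bar as it opens, wedging about 10 N onto it and tipping it again. If the bar advances while it rises, that friction helps open the guard. So I lower a little, back off, re-level, then raise and advance together.

```bash
python3 -m crank '[[1,[0,0,0.005],[0,0,0]],[1,[-0.015,0,0.002],[0,0,0]],[1,[-0.02,0,0],[0,1.5,0]],[1,[-0.015,0,0],[0,2,0]],[1,[0,0,0],[0,2,0]],[1,[0,0,0],[0,0,0]],[1,[0,0,0],[0,0,0]]]'; python3 tilt.py
```

```text
time: 19.75
tool_pos: [0.604, -0.0526, 0.0475]
ee_rot: [3.14, -0.128, 1.788]
wrist_force: [0.1, -0.5, -3.5]
width: 0.0296
finger_force: 30.0
tip gauge x,y,z -201.1 2.7 47.5 pitch -0.129 yaw-GY -0.0017 F [-0.  -0.5 -3.6] tau [-0.43 -0.2   0.01]
a 15 gx -186 12 crest z 189.1 y-span [-14.8   1.4] crest y -12.2
a 23 gx -178 27 crest z 101.9 y-span [-9.  13.5] crest y 2.5
a 31 gx -170 40 crest z 100.8 y-span [-10.  18.] crest y 5.1
a 39 gx -162 42 crest z 101.2 y-span [-10.8  18.4] crest y 4.1
a 47 gx -154 39 crest z 102.3 y-span [-8.5 18.5] crest y 5.5
a 55 gx -146 40 crest z 101.8 y-span [-9.2 18.1] crest y 3.7
a 63 gx -138 42 crest z 101.6 y-span [-9.  17.9] crest y 4.5
a 71 gx -130 42 crest z 101.8 y-span [-8.6 18.2] crest y 3.7
a 79 gx -122 43 crest z 131.8 y-span [-13.5  20.1] crest y 1.6
a 87 gx -114 51 crest z 142.6 y-span [-13.8  20.5] crest y 5.0
a 95 gx -106 57 crest z 148.9 y-span [-13.8  20.4] crest y 3.1
a 103 gx -98 41 crest z 103.4 y-span [-8.6 18.3] crest y 4.0
a 111 gx -90 4 crest z 97.1 y-span [-0.1 10.6] crest y 5.1
```

```bash
python3 -m crank '[[1,[0.0071,0,-0.0006],[0,0,0]],[1,[0.0071,0,-0.0006],[0,0,0]],[1,[0.0071,0,-0.0006],[0,0,0]],[1,[0.0071,0,-0.0006],[0,0,0]],[1,[0.0071,0,-0.0006],[0,0,0]],[1,[0.0071,0,-0.0006],[0,0,0]]]'; python3 tilt.py
```

```text
time: 20.4
tool_pos: [0.594, -0.0091, 0.056]
ee_rot: [-3.142, -0.131, 1.79]
wrist_force: [-0.7, -0.7, -4.1]
width: 0.0299
finger_force: 30.0
tip gauge x,y,z -155.9 2.9 56.2 pitch -0.132 yaw-GY 0.0002 F [ 0.8  1.6 -6.6] tau [-0.4  -0.2  -0.05]
a 23 gx -133 4 crest z 107.6 y-span [-9.5 -4. ] crest y -5.8
a 31 gx -125 30 crest z 110.6 y-span [-9.8 16.4] crest y 3.3
a 39 gx -117 43 crest z 118.3 y-span [-11.1  19. ] crest y 3.9
a 47 gx -109 47 crest z 137.5 y-span [-13.4  19.3] crest y -0.7
a 55 gx -101 52 crest z 147.5 y-span [-12.8  20.4] crest y 3.9
a 63 gx -93 57 crest z 154.5 y-span [-13.6  20.2] crest y 3.3
a 71 gx -85 40 crest z 149.8 y-span [-9.  18.3] crest y 4.4
a 79 gx -77 43 crest z 110.9 y-span [-9.1 18.5] crest y 5.2
a 87 gx -69 42 crest z 111.3 y-span [-9.7 18.7] crest y 4.6
a 95 gx -61 42 crest z 110.3 y-span [-9.3 17.8] crest y 4.0
a 103 gx -53 38 crest z 110.8 y-span [-7.9 18. ] crest y 5.1
a 127 gx -29 35 crest z 77.6 y-span [-14.2  19.5] crest y 2.4
a 135 gx -21 48 crest z 83.9 y-span [-13.5  19.6] crest y 2.2
a 143 gx -13 38 crest z 80.8 y-span [-14.6  20.4] crest y 3.5
```

The bar is level at bore height and the guard rides on it. I advance over the roller, 1.5 mm higher.

```bash
python3 -m crank '[[1,[0.0081,0,-0.0005],[0,0,0]],[1,[0.0079,0,0.001],[0,0,0]],[1,[0.0079,0,0.001],[0,0,0]],[1,[0.0079,0,0.001],[0,0,0]],[1,[0.0079,0,0.001],[0,0,0]],[1,[0.0079,0,0.001],[0,0,0]],[1,[0,0,0],[0,0,0]]]'; python3 tilt.py
```

```text
time: 21.15
tool_pos: [0.5844, 0.0374, 0.0587]
ee_rot: [3.14, -0.13, 1.791]
wrist_force: [1.2, -4.2, -1.0]
width: 0.0299
finger_force: 31.5
tip gauge x,y,z -110.2 2.2 58.4 pitch -0.13 yaw-GY -0.0006 F [ 1.6 -3.8 -0.7] tau [-0.68 -0.29 -0.01]
a 31 gx -79 4 crest z 157.7 y-span [-15.1  -9.7] crest y -12.8
a 39 gx -71 13 crest z 113.8 y-span [-9.1  8.7] crest y 1.6
a 47 gx -63 39 crest z 113.6 y-span [-9.8 17.6] crest y 3.5
a 55 gx -55 42 crest z 113.4 y-span [-10.1  17.9] crest y 3.8
a 63 gx -47 42 crest z 113.7 y-span [-10.2  17.5] crest y 4.3
a 71 gx -39 44 crest z 113.3 y-span [-9.9 17.8] crest y 4.1
a 79 gx -31 45 crest z 113.9 y-span [-8.7 19.1] crest y 4.7
a 87 gx -23 53 crest z 112.9 y-span [-10.7  19.9] crest y 5.1
a 95 gx -15 48 crest z 113.5 y-span [-10.2  19.1] crest y 3.4
a 103 gx -7 44 crest z 113.9 y-span [-9.3 17.4] crest y 3.8
a 111 gx 1 7 crest z 111.0 y-span [-2.4 15. ] crest y 5.0
a 127 gx 17 32 crest z 122.3 y-span [-13.4  20.1] crest y 1.6
a 135 gx 25 63 crest z 125.8 y-span [-14.4  19.3] crest y 2.6
a 143 gx 33 52 crest z 125.7 y-span [-13.6  19.3] crest y 2.8
```

The nose is at gauge x≈0, level and in line with the head (y≈4), and the guard is on the fingers with about 4 N. I now feel for the mouth gently.

```bash
python3 -m crank '[[1,[0.005,0,0.0006],[0,0,0]],[1,[0.005,0,0.0006],[0,0,0]],[1,[0.004,0,0.0005],[0,0,0]],[1,[0.003,0,0.0004],[0,0,0]],[1,[0.002,0,0.0003],[0,0,0]],[1,[0.002,0,0.0003],[0,0,0]],[1,[0.002,0,0.0003],[0,0,0]]]'; python3 tilt.py | grep -v "crest z 1[2-9]";  python3 -m crank '[[1,[0.002,0,0.0003],[0,0,0]],[1,[0.002,0,0.0003],[0,0,0]],[1,[0.002,0,0.0003],[0,0,0]]]'; python3 -c "
from h import *
delta([*gauge(-.053,.003),.057],GY,-.13)"
```

```text
time: 21.9
tool_pos: [0.5787, 0.0596, 0.0575]
ee_rot: [-3.141, -0.131, 1.789]
wrist_force: [1.2, -3.3, 0.7]
width: 0.0297
finger_force: 31.6
tip gauge x,y,z -86.5 2.9 57.5 pitch -0.131 yaw-GY -0.0011 F [ 0.8 -3.2 -0.1] tau [-0.57 -0.22 -0.02]
a 47 gx -40 27 crest z 112.4 y-span [-9.3 17.8] crest y 2.1
a 55 gx -32 47 crest z 111.5 y-span [-9.9 18.6] crest y 3.7
a 63 gx -24 49 crest z 111.8 y-span [-9.6 19.6] crest y 4.9
a 71 gx -16 50 crest z 112.2 y-span [-8.4 20.4] crest y 5.0
a 79 gx -8 45 crest z 112.5 y-span [-9.5 18.5] crest y 4.9
a 87 gx 0 42 crest z 113.0 y-span [-9.4 18.2] crest y 5.0
a 95 gx 8 42 crest z 113.1 y-span [-8.2 18.1] crest y 4.6
a 103 gx 16 57 crest z 119.7 y-span [-11.6  20.1] crest y 6.3
time: 22.25
tool_pos: [0.5774, 0.0655, 0.0574]
ee_rot: [-3.141, -0.131, 1.789]
wrist_force: [1.4, -3.8, 0.5]
width: 0.0299
finger_force: 31.5
pos [0.5774 0.0655 0.0574] rpy [-3.1413 -0.131   1.7894] F [ 1.4 -3.8  0.5] w 0.0299 f 31.5 t 22.25
mm now [27.6 -0.1  4. ] mm after turn [27.6 -0.1  4. ] rot deg [-0.01 -0.06 -0.08]
tip in gauge mm [-80.8   2.9  57.4]
```

The nose is about 8 mm into the mouth with no resistance. I continue gently past the plunger, then locate the ring.

```bash
python3 -m crank '[[1,[0.003,0,0.0004],[0,0,0]],[1,[0.003,0,0.0004],[0,0,0]],[1,[0.003,0,0.0004],[0,0,0]],[1,[0.003,0,0.0004],[0,0,0]],[1,[0.003,0,0.0004],[0,0,0]]]'; python3 -m crank '[[1,[0.003,0,0.0004],[0,0,0]],[1,[0.003,0,0.0004],[0,0,0]],[1,[0.003,0,0.0004],[0,0,0]],[1,[0,0,0],[0,0,0]]]'; python3 tilt.py | grep -v "crest z 1[2-9]"; cat > ring.py <<'E'
from h import *
S=dict(np.load('nt.npz')); P=pts(S); g=(P[...,:2]-G)*1e3; a=g@U;b=g@V;z=P[...,2]*1e3; I=S["color"].sum(2)
for l in range(-56,40,2):
    k=(a>l)&(a<l+2)&(abs(b-4)<9)&(z>100)
    if k.any(): print(l+1,k.sum(),int(np.median(I[k])),np.median(z[k]).round(),end="; ")
save(S,'pics/r%d.png'%int(robot.get_obs()["time"]*100),(180,150,280,240),8)
E
python3 ring.py; ls pics
```

```text
time: 22.75
tool_pos: [0.5742, 0.0803, 0.0575]
ee_rot: [3.141, -0.131, 1.79]
wrist_force: [-0.0, -3.0, 1.7]
width: 0.0299
finger_force: 31.4
time: 23.15
tool_pos: [0.5723, 0.0893, 0.0576]
ee_rot: [3.141, -0.131, 1.79]
wrist_force: [1.1, -2.2, 0.7]
width: 0.0302
finger_force: 31.2
tip gauge x,y,z -56.5 2.7 57.6 pitch -0.131 yaw-GY -0.0009 F [-0.  -2.5  1.9] tau [-0.58 -0.21 -0.01]
a 55 gx -1 35 crest z 112.0 y-span [-9.6 16.3] crest y 3.9
a 63 gx 7 40 crest z 112.0 y-span [-8.  18.4] crest y 4.2
a 71 gx 15 43 crest z 112.3 y-span [-10.1  18.2] crest y 3.9
-55 17 342 479.0; -53 20 319 473.0; -51 17 293 469.0; -49 16 294 466.0; -47 11 320 463.0; -45 5 471 459.0; -43 5 616 140.0; -41 5 631 142.0; -39 6 639 143.0; -37 7 613 146.0; -35 3 621 147.0; -33 1 506 150.0; -5 4 578 110.0; -3 5 598 110.0; -1 7 675 109.0; 1 5 691 111.0; 3 7 630 111.0; 5 7 619 109.0; 7 6 596 111.0; 9 6 652 111.0; 11 6 649 111.0; 13 7 622 110.0; 15 7 650 110.0; 17 6 601 110.0; 19 8 629 113.0; 21 9 693 123.0; 23 7 729 123.0; 25 5 732 122.0; 27 7 732 125.0; 29 6 732 123.0; 31 6 732 124.0; 33 6 732 124.0; 35 8 733 123.0; 37 7 730 124.0; 39 6 719 125.0; b1.png
cscene.png
ctop.png
g1.png
g2.png
r2320.png
scene0.png
t2.png
top0.png
```

View pics/r2320.png

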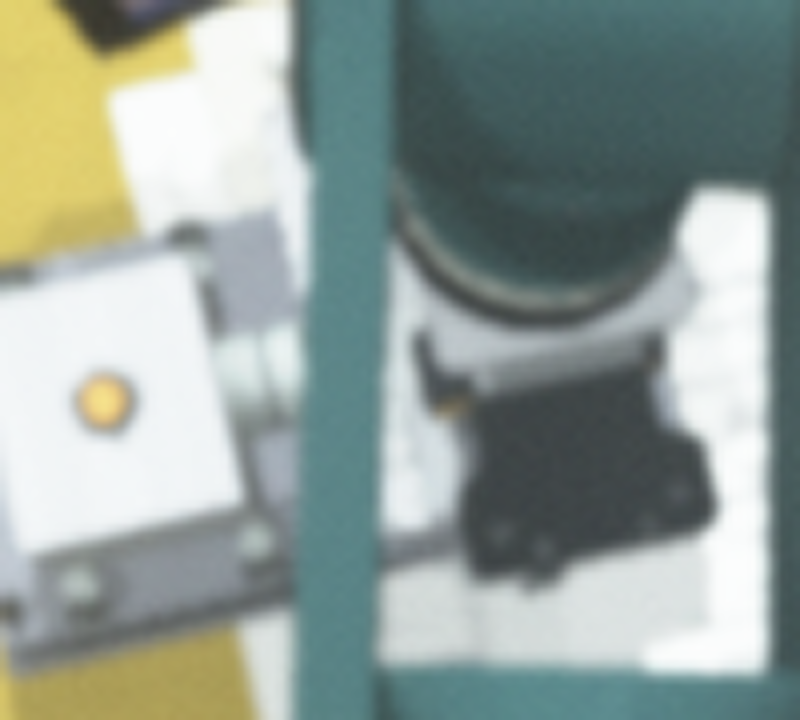

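The ring is visible at crop (263,365), which is top-view pixel (212.9,195.6), just outside the head's front edge. I locate both by ray casting.

```bash
cat > ring2.py <<'E'
from h import *
S=dict(np.load('nt.npz')); R=np.array(S["R"]);c=-R.T@S["t"]
def ray(u,v,z):
    d=R.T@np.array([(u-S["cx"])/S["fx"],(v-S["cy"])/S["fy"],1]); p=c+d*(z-c[2])/d[2]; q=(p[:2]-G)*1e3; return q@U,q@V
def pix(gx,gy,z):
    p=np.append(gauge(gx/1e3,gy/1e3),z); k=R@p+S["t"]; return k[0]/k[2]*S["fx"]+S["cx"],k[1]/k[2]*S["fy"]+S["cy"]
I=cv2.cvtColor(S["color"],cv2.COLOR_RGB2GRAY).astype(np.float32)
def prof(z,xs,ys):
    return np.array([np.mean([cv2.getRectSubPix(I,(1,1),pix(x,y,z))[0,0] for y in ys]) for x in xs])
xs=np.arange(-12,24,1.); print("bar",list(zip(xs.astype(int),prof(.110,xs,np.arange(-2,10,1.5)).round().astype(int))))
xs=np.arange(10,32,1.); print("head edge z122",list(zip(xs.astype(int),prof(.122,xs,[-24,-20,-16,24,28,32]).round().astype(int))))
E
python3 ring2.py
```

```text
bar [(np.int64(-12), np.int64(122)), (np.int64(-11), np.int64(123)), (np.int64(-10), np.int64(125)), (np.int64(-9), np.int64(129)), (np.int64(-8), np.int64(136)), (np.int64(-7), np.int64(148)), (np.int64(-6), np.int64(162)), (np.int64(-5), np.int64(179)), (np.int64(-4), np.int64(195)), (np.int64(-3), np.int64(209)), (np.int64(-2), np.int64(219)), (np.int64(-1), np.int64(224)), (np.int64(0), np.int64(227)), (np.int64(1), np.int64(227)), (np.int64(2), np.int64(225)), (np.int64(3), np.int64(220)), (np.int64(4), np.int64(214)), (np.int64(5), np.int64(207)), (np.int64(6), np.int64(203)), (np.int64(7), np.int64(204)), (np.int64(8), np.int64(208)), (np.int64(9), np.int64(213)), (np.int64(10), np.int64(217)), (np.int64(11), np.int64(219)), (np.int64(12), np.int64(218)), (np.int64(13), np.int64(216)), (np.int64(14), np.int64(214)), (np.int64(15), np.int64(212)), (np.int64(16), np.int64(210)), (np.int64(17), np.int64(209)), (np.int64(18), np.int64(208)), (np.int64(19), np.int64(210)), (np.int64(20), np.int64(215)), (np.int64(21), np.int64(221)), (np.int64(22), np.int64(229)), (np.int64(23), np.int64(235))]
head edge z122 [(np.int64(10), np.int64(165)), (np.int64(11), np.int64(161)), (np.int64(12), np.int64(155)), (np.int64(13), np.int64(148)), (np.int64(14), np.int64(140)), (np.int64(15), np.int64(135)), (np.int64(16), np.int64(136)), (np.int64(17), np.int64(145)), (np.int64(18), np.int64(162)), (np.int64(19), np.int64(184)), (np.int64(20), np.int64(205)), (np.int64(21), np.int64(223)), (np.int64(22), np.int64(234)), (np.int64(23), np.int64(240)), (np.int64(24), np.int64(242)), (np.int64(25), np.int64(243)), (np.int64(26), np.int64(244)), (np.int64(27), np.int64(244)), (np.int64(28), np.int64(244)), (np.int64(29), np.int64(244)), (np.int64(30), np.int64(244)), (np.int64(31), np.int64(244))]
```

The ring is at 6.4 and the head edge at 19.3, so 13 mm remain, which agrees with the arm's own estimate. I go 10 mm, check, then finish.

```bash
python3 -m crank '[[1,[0.002,0,0.0003],[0,0,0]],[1,[0.002,0,0.0003],[0,0,0]],[1,[0.002,0,0.0003],[0,0,0]],[1,[0.002,0,0.0003],[0,0,0]],[1,[0.002,0,0.0003],[0,0,0]],[1,[0,0,0],[0,0,0]],[1,[0,0,0],[0,0,0]]]'; python3 tilt.py | grep -v "crest z 1[2-9]"; python3 ring2.py | sed 's/np.int64(\([-0-9]*\))/\1/g'
```

```text
time: 23.9
tool_pos: [0.5711, 0.0951, 0.0577]
ee_rot: [3.141, -0.124, 1.788]
wrist_force: [1.0, -10.1, 2.7]
width: 0.0296
finger_force: 31.2
tip gauge x,y,z -50.5 2.5 57.7 pitch -0.124 yaw-GY -0.0027 F [  1.2 -11.    2. ] tau [-1.95 -0.41  0.03]
a 55 gx 4 7 crest z 111.9 y-span [-8.   4.6] crest y -1.1
a 63 gx 12 40 crest z 111.2 y-span [-10.1  18.4] crest y 3.8
bar [(-12, 122), (-11, 122), (-10, 122), (-9, 122), (-8, 122), (-7, 122), (-6, 122), (-5, 122), (-4, 122), (-3, 123), (-2, 123), (-1, 123), (0, 124), (1, 125), (2, 127), (3, 132), (4, 140), (5, 151), (6, 163), (7, 176), (8, 185), (9, 190), (10, 191), (11, 188), (12, 185), (13, 186), (14, 189), (15, 195), (16, 200), (17, 203), (18, 205), (19, 208), (20, 213), (21, 221), (22, 229), (23, 235)]
head edge z122 [(10, 145), (11, 142), (12, 139), (13, 134), (14, 131), (15, 129), (16, 133), (17, 143), (18, 161), (19, 182), (20, 204), (21, 222), (22, 233), (23, 239), (24, 242), (25, 243), (26, 243), (27, 243), (28, 243), (29, 243), (30, 243), (31, 243)]
```

```bash
python3 -m crank '[[1,[0.0015,0,0.0002],[0,0,0]],[1,[0.0015,0,0.0002],[0,0,0]],[1,[0.0015,0,0.0002],[0,0,0]],[1,[0.001,0,0.0001],[0,0,0]],[1,[0,0,0],[0,0,0]],[1,[0,0,0],[0,0,0]]]'; python3 tilt.py | grep -v "crest z 1[2-9]"; python3 ring2.py | sed 's/np.int64(\([-0-9]*\))/\1/g'|cut -c 150-
```

```text
time: 24.55
tool_pos: [0.5702, 0.1, 0.0578]
ee_rot: [3.141, -0.123, 1.788]
wrist_force: [1.3, -11.4, 2.3]
width: 0.0296
finger_force: 31.6
tip gauge x,y,z -45.6 2.4 57.8 pitch -0.123 yaw-GY -0.0028 F [  1.5 -12.1   1.6] tau [-2.11 -0.38  0.1 ]
 (1, 122), (2, 122), (3, 122), (4, 122), (5, 122), (6, 122), (7, 122), (8, 123), (9, 124), (10, 127), (11, 131), (12, 137), (13, 142), (14, 147), (15, 151), (16, 153), (17, 158), (18, 166), (19, 178), (20, 194), (21, 210), (22, 223), (23, 233)]
22, 232), (23, 238), (24, 241), (25, 243), (26, 243), (27, 243), (28, 243), (29, 243), (30, 243), (31, 243)]
```

```bash
python3 -m crank '[[1,[0.001,0,0.0001],[0,0,0]],[1,[0.001,0,0.0001],[0,0,0]],[1,[0,0,0],[0,0,0]],[1,[0,0,0],[0,0,0]],[1,[0,0,0],[0,0,0]]]'; python3 tilt.py | head -1
python3 - <<'E'
from h import *
s=vision.snapshot("scene"); save(s,'pics/s3.png',(230,130,350,230),6)
E
```

```text
time: 25.1
tool_pos: [0.5698, 0.1019, 0.0578]
ee_rot: [3.141, -0.123, 1.788]
wrist_force: [1.5, -12.8, 2.9]
width: 0.0299
finger_force: 31.7
tip gauge x,y,z -43.6 2.4 57.8 pitch -0.123 yaw-GY -0.0028 F [  1.9 -11.4   2.4] tau [-2.15 -0.38  0.09]
```

View pics/s3.png

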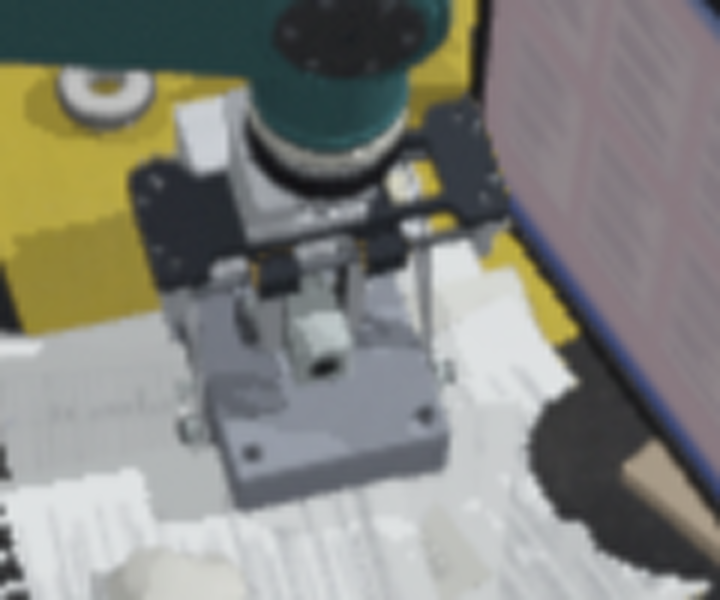

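The tail end is at crop (320,350) and the guard leans on the hand; by arm travel the ring is at 19.3, level with the mouth. I ease off the push, open the fingers, and draw straight back along the bar.

```bash
python3 -m crank '[[1,[-0.0015,0,-0.0002],[0,0,0]],[1,[-0.0015,0,-0.0002],[0,0,0]],[1,[0,0,0],[0,0,0]]]'; python3 -m crank '[[0.5,[0,0,0],[0,0,0]],[0.5,[0,0,0],[0,0,0]],[0.5,[0,0,0],[0,0,0]],[0.5,[0,0,0],[0,0,0]]]'; cat > tail.py <<'E'
from h import *
S=vision.snapshot("scene"); P=pts(S); g=(P[...,:2]-G)*1e3; a=g@U;b=g@V;z=P[...,2]*1e3
k=(abs(b-4)<11)&(a>-110)&(a<-70)&(z>84)&(z<116)
print("tail end gx",np.sort(a[k])[:12].round(1),"median face", np.median(a[k&(z<106)]).round(1),"top z",np.percentile(z[k],[90]))
print({l:int((k&(a>l)&(a<l+2)).sum()) for l in range(-100,-70,2)})
E
python3 tail.py; python3 tilt.py | head -1
```

```text
time: 25.5
tool_pos: [0.5698, 0.102, 0.0578]
ee_rot: [3.141, -0.129, 1.789]
wrist_force: [1.1, -5.3, 2.5]
width: 0.0297
finger_force: 31.3
time: 25.9
tool_pos: [0.5687, 0.1036, 0.0569]
ee_rot: [-3.141, -0.131, 1.79]
wrist_force: [1.6, -3.5, -0.4]
width: 0.0467
finger_force: 1.4
tail end gx [-81.5 -81.3 -81.  -80.9 -80.7 -80.7 -80.6 -80.6 -80.2 -80.  -79.9 -79.6] median face -78.5 top z [112.80097414]
{-100: 0, -98: 0, -96: 0, -94: 0, -92: 0, -90: 0, -88: 0, -86: 0, -84: 0, -82: 9, -80: 14, -78: 15, -76: 5, -74: 2, -72: 2}
tip gauge x,y,z -42.0 3.0 56.9 pitch -0.131 yaw-GY -0.0012 F [ 2.  -3.1 -1.3] tau [-0.49 -0.3  -0.01]
```

The tail end measures -80, so the ring is at 20, exactly the mouth. I withdraw straight back and let the guard follow.

```bash
python3 -m crank '[[0.5,[-0.008,0,-0.001],[0,0,0]],[0.5,[-0.012,0,-0.0016],[0,0,0]],[0.5,[-0.012,0,-0.0016],[0,0,0]],[0.5,[-0.012,0,-0.0016],[0,0,0]],[0.5,[-0.012,0,-0.0016],[0,0,0]],[0.5,[-0.012,0,-0.0016],[0,0,0]],[0.5,[-0.012,0,-0.0016],[0,0,0]],[0.5,[-0.012,0,-0.0016],[0,0,0]]]'; python3 -m crank '[[0.5,[-0.015,0,-0.002],[0,0,0]],[0.5,[-0.015,0,-0.002],[0,0,0]],[0.5,[-0.02,0,-0.0026],[0,0,0]],[0.5,[-0.02,0,-0.0026],[0,0,0]],[0.5,[-0.02,0,-0.0026],[0,0,0]],[0.5,[-0.02,0,-0.0026],[0,0,0]],[0.5,[0,0,-0.02],[0,0,0]],[0.5,[0,0,0],[0,0,0]]]'; python3 tail.py; python3 - <<'E'
from h import *
for n in("scene","top"):
    S=vision.snapshot(n); P=pts(S); g=(P[...,:2]-G)*1e3; a=g@U;b=g@V;z=P[...,2]*1e3
    k=(abs(b)<60)&(a>-135)&(a<-20)&(z>99)&(z<170)&(abs(b-4)>20); print(n,"guard gx",np.percentile(a[k],[2,98]).round(),"z",np.percentile(z[k],[2,98]).round(),k.sum())
    S0=dict(np.load(n+"0.npz")); P0=pts(S0); g=(P0[...,:2]-G)*1e3; a=g@U;b=g@V;z=P0[...,2]*1e3
    k=(abs(b)<60)&(a>-135)&(a<-20)&(z>99)&(z<170)&(abs(b-4)>20); print("  start",np.percentile(a[k],[2,98]).round(),"z",np.percentile(z[k],[2,98]).round(),k.sum())
    if n=="scene": save(S,'pics/end.png',(210,120,390,320),3.0)
o=robot.get_obs(); print(o["tool_pos"],o["wrist_force"],o["time"])
E
```

```text
time: 26.8
tool_pos: [0.5895, 0.0119, 0.0576]
ee_rot: [3.141, -0.132, 1.789]
wrist_force: [0.3, 0.2, 0.8]
width: 0.047
finger_force: 0.0
time: 27.6
tool_pos: [0.6159, -0.1006, 0.0796]
ee_rot: [3.137, -0.128, 1.788]
wrist_force: [-0.2, 0.2, 0.9]
width: 0.0473
finger_force: 0.0
scene guard gx [-126. -115.] z [103. 135.] 79
  start [-126. -104.] z [105. 149.] 369
top guard gx [-125. -103.] z [108. 149.] 311
  start [-125. -103.] z [106. 150.] 313
[ 0.6138485  -0.09835798  0.07679064] [ 0.12138333  0.43813836 -0.01515778] 27.75
  return _methods._mean(a, axis=axis, dtype=dtype,
  ret = ret.dtype.type(ret / rcount)
Traceback (most recent call last):
  File "tail.py", line 4, in <module>
    print("tail end gx",np.sort(a[k])[:12].round(1),"median face", np.median(a[k&(z<106)]).round(1),"top z",np.percentile(z[k],[90]))
                                                                                                            ~~~~~~~~~~~~~^^^^^^^^^^^
IndexError: index -1 is out of bounds for axis 0 with size 0
```

View pics/end.png

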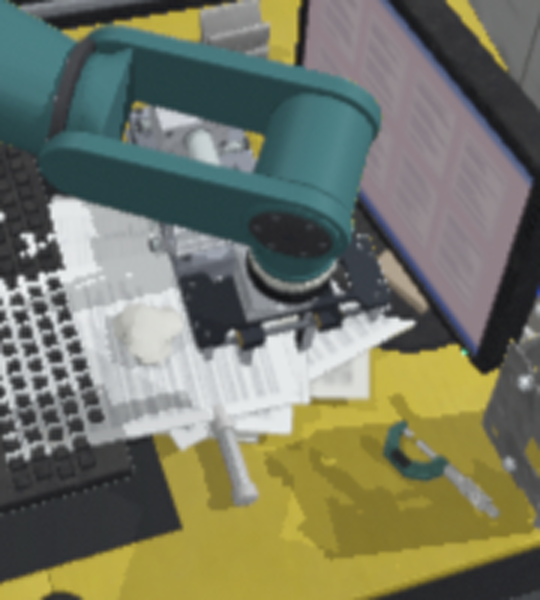

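The picture shows the bar in the bore at crop (205,145), the hand clear, the guard back where it was at the start, and the bystanders undisturbed. One last numeric check of the bar before handing in.

```bash
python3 -m crank '[[0.5,[-0.02,0,-0.01],[0,0,0]],[0.5,[-0.02,0,-0.01],[0,0,0]],[0.5,[0,0,0],[0,0,0]],[0.5,[0,0,0],[0,0,0]],[0.5,[0,0,0],[0,0,0]]]' | head -2; python3 - <<'E'
from h import *
S=vision.snapshot("top"); np.savez('nt.npz',**S); P=pts(S); g=(P[...,:2]-G)*1e3; a=g@U;b=g@V;z=P[...,2]*1e3
for l in range(-92,24,8):
    k=(a>l)&(a<l+8)&(abs(b-4)<18)&(z>80)&(z<118)
    if k.sum()>4: print(l+4,k.sum(),"crest",np.percentile(z[k],90).round(1),"y",np.percentile(b[k],[3,97]).round(1))
E
python3 ring2.py | sed 's/np.int64(\([-0-9]*\))/\1/g'|head -1
```

```text
time: 28.25
tool_pos: [0.6224, -0.1381, 0.0909]
-80 25 crest 112.8 y [-8.1 18.8]
-72 49 crest 112.7 y [-9.2 19. ]
-64 49 crest 112.6 y [-9.4 18.9]
-56 47 crest 113.4 y [-8.4 19.2]
-48 50 crest 113.6 y [-8.8 18.9]
-40 43 crest 112.5 y [-9.9 18.7]
-32 43 crest 111.4 y [-9.2 18. ]
-24 46 crest 111.7 y [-7.9 18.4]
-16 45 crest 112.3 y [-8.  20.4]
-8 43 crest 112.2 y [-9.  18.1]
0 44 crest 112.4 y [-9.6 17.7]
8 41 crest 113.4 y [-9.1 17.6]
16 44 crest 112.1 y [-8.7 18.4]
24 10 crest 115.7 y [-11.9  19.2]
bar [(-12, 231), (-11, 231), (-10, 231), (-9, 231), (-8, 231), (-7, 231), (-6, 231), (-5, 231), (-4, 231), (-3, 231), (-2, 231), (-1, 231), (0, 230), (1, 230), (2, 230), (3, 230), (4, 230), (5, 230), (6, 229), (7, 229), (8, 228), (9, 226), (10, 224), (11, 221), (12, 218), (13, 214), (14, 210), (15, 205), (16, 199), (17, 194), (18, 189), (19, 188), (20, 194), (21, 206), (22, 218), (23, 229)]
```

The bar is level, its ring shows at gauge x≈19 right at the mouth, and its tail ends at about -80. I'm handing in.

```bash
python3 -c "
from bench import robot
print(robot.close_job())"
```

```text
the job is handed in; nothing more can be done
None
```

The mandrel is in the bore with its ring within about 1 mm of the mouth by camera, the guard is shut over it, the hand is clear, and the job is handed in at about 28 s; the hand-in returned no verdict.

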